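# Load and lock the sample carrier

## Task

Get the sample carrier ready for transport: stand the small white sample bottle upright in the carrier's empty cup, and screw the finned pot lid fully shut (clockwise, to its stop). Only when both are done, slide the black grip of the transport lock all the way to its end stop, so that the forked bar covers the bottle and straddles the lid's fin; leave the squat jar and the beaker where they stand and do not tip the bottle over.

Things in the scene. Friction and masses are not known exactly. Their poses are not given: they have to be found in the camera images.
- carrier: Fixed sample carrier: aluminium base plate 112 x 300 x 8 mm with, in a row along its own y axis, a glass pot with a finned lid (at y = -66 mm), an open grey cup (y = 0) and the raised guide of the transport lock (y = 54 to 190 mm, 56 mm wide, 97 mm high; the dark end-stop crossbar at y = 57 mm is 103 mm high). Origin: underside of the plate, below the cup's centre; z up.
- cup_floor (a point): Centre of the cup's inner floor, 8 mm above the worktop. The round cup has an inner diameter of 50 mm, wall 4 mm, and its rim is 34 mm above the worktop. Axes as the carrier's.
- sample_bottle: Loose small white screw-cap bottle, 74 mm high, 70 g: body diameter 40 mm up to 56 mm, cap diameter 33 mm above that. Origin: centre of its underside; z up along the bottle.
- lid (a joint): Turn of the pot's captive screw lid about the vertical, rad: 0 = screwed shut at its stop (fin along the carrier's y), positive = unscrewed (counter-clockwise from above), at most 1.5. Stays where left.
- lid_fin (a point): Centre of the top face of the lid's upright fin, on the turning axis, 117 mm above the worktop. White fin 44 mm long, 12 mm thick, 35 mm high (lid's flat top at 82 mm). Site axes turn with the lid: y along the fin, x across its thickness.
- slide (a joint): Travel of the transport lock, m: 0 = fully back, 0.112 = home at the end stop. The grip moves towards the carrier's -y (towards the cup and pot). Moves with about 3 N and stays where left.
- grip_top (a point): Centre of the top face of the lock's upright black grip, 132 mm above the worktop. Grip block 24 mm (carrier x) by 18 mm (carrier y), rising 35 mm above the guide's rails. It stands on a steel bar 40 mm wide, 5 mm thick, underside 86 mm above the worktop; the forked tip of the bar is 121 mm ahead (-y) of the grip.
- squat_jar: Loose squat glass screw-cap jar, diameter 62 mm, 72 mm high; a bystander. Origin: centre of its underside.
- beaker: Loose small glass beaker, diameter 58 mm, 72 mm high; a bystander. Origin: centre of its underside.
There are look-alikes about, which are no part of the job. Leave any red look-alike of the sample_bottle alone.

How it is judged:
By the outcome, as a careful person would: the job done as asked, in the order asked, and still so for the second after the job is handed in, with the robot touching nothing.
It also fails if it takes over 54 s, if anything falls off the work surface, if the arm or the gripper's body presses on something with over 40 N, if the wrist force passes 120 N, or if a joint passes its speed limit or range.

## Robot

A 7-joint arm with a two-finger parallel gripper is mounted at the origin on a cart in front of the work surface, level with it; the furniture and walls round the work are solid. World frame = base frame: x ahead of the robot, y to its left, z up, the work surface at z = 0. Lengths are in m, angles in rad, forces in N, time in s.
With the tool pointing down it reaches from about 0.4 to 0.875 m from the base axis. Payload 4.4 kg.
Tool frame: the origin (TCP) lies midway between the tips of the shut fingers; the grasp point (between the pads) lies 19 mm behind it (robot.tcp_to_grasp is the distance from the TCP to the grasp point, in m); z points along the fingers, x is the direction in which the jaws open and shut, and the axes are right-handed (so a half turn about z gives the same grasp; the last joint's range is limited). The gripper opens to 85 mm and grips with 20 to 120 N. Pads are 22 mm wide; open, the fingers measure 114 mm over their backs; the gripper's body (76 mm by 85 mm) begins 54 mm behind the grasp point. The pads swing forward as they close: fully open they stand 13 mm farther back than shut.
Start: joints at [1.214, 0.628, 0.038, 1.517, -0.027, 0.996, -0.02], TCP at [0.186, -0.623, 0.231] pointing down, gripper open.
Joint ranges: [-3.06, 3.06], [-0.37, 2.12], [-1.25, 1.32], [0.18, 2.47], [-1.1, 4.24], [0.23, 1.98], [-2.94, 2.94]. Speed limits (rad/s): [2.57, 2.57, 3.14, 3.14, 3.14, 3.14, 3.14].

## Interface

Orientations are given as a rotation vector (axis times angle).
In Python, from cell import robot gives the robot as it stands.
- The arm moves only by the tool move_arm, never from a script. Its arguments are lists of equal length, an entry for each row: "dr": the turn, a rotation vector about the tool's x, y, z in rad, a list of three; "linear": the shift along the tool's x, y, z in mm, a list of three; "grip": the closure, from -1 (fully open) to 1 (shut), so that 0 is half open. In form: {"dr": [[ax, ay, az], ...], "linear": [[tx, ty, tz], ...], "grip": [grip, ...]}. A call has 1 to 12 rows; each row shifts and turns the pose as measured when the row begins, along the tool's axes as they then stand; what a row does not reach is not made up. A row lasts 1/12 s, in which the tool goes at most 41.7 mm and 7.16 degrees, less where a joint would pass 70% of its speed; a pose out of reach is approached as far as the arm can. A call with a gripper value outside its range is refused whole. The fingers move at their own pace and stop on an object; the grip force is fixed at half the most. Time passes only in rows, so rows that do not move let the fingers close. It gives the time, the measured TCP pose, the force and the opening at its end, in the units of the state.
- robot.get_obs(): the state, without advancing time (a new reading comes with each control period).
- robot.snapshot(name): name is "side" or "top"; returns the picture (420x560x3 uint8, red, green, blue); there is no depth.
- robot.camera_params(name): a dict with "fx", "fy", "cx", "cy" (pixels), "extrinsics" (4x4, takes a point from world to camera coordinates). Camera axes: x right, y up, looking along -z (the intrinsics and any distortion apply to the point x, -y, -z); pixel columns grow to the right and rows downward; lengths in m; the calibration is good to about 2 mm. A picture is of the moment at which its call begins. camera_params takes no time and is no camera call.
- robot.close_job(): hands the job in, once; it reports no verdict.
The state is a dict: "time": time; "joint_positions": joint angles; "qvel": joint speeds; "effort": joint torques, N m; "ee_pos": TCP position; "orientation": TCP orientation; "contact_force": force on the tool from outside, world axes, zero at the start; "moment": the same for the moment, N m; "finger_gap": opening from 0.0 (shut) to 1.0 (fully open).
Only numpy, scipy, OpenCV 4.12 (cv2) and the standard library are available. Lean on these libraries where they do the work, as an engineer would, in place of code of your own. Each camera call takes 0.05 s, during which the arm holds its last target.

## Working session

There is one attempt and no reset: what is moved stays moved. The work goes in short steps, Python scripts to look and compute and a tool call to move; the robot and the scene stay as the last step left them, time stands still between calls to the robot, and variables do not carry over. Pictures are saved under pics/ and viewed, and the job is handed in when it is done.

Besides the shell and the picture viewer there is one more tool, called after "Emit:" by a JSON object that holds its "method" and its "body", one argument or row to a line. move_arm: Moves the arm, as the interface text tells. Its arguments: {"type":"object","properties":{"dr":{"type":"array","items":{"type":"array","items":{"type":"number"}}},"linear":{"type":"array","items":{"type":"array","items":{"type":"number"}}},"grip":{"type":"array","items":{"type":"number"}}},"required":["dr","linear","grip"]}

```bash
mkdir -p pics; ls; cat > look.py <<'E'
import cv2,numpy as np
from cell import robot
def snap(n,f):
    im=robot.snapshot(n); cv2.imwrite('pics/'+f,im[:,:,::-1]); return im
E
python3 - <<'E'
from look import *
for n in('side','top'):
    im=snap(n,n+'0.png'); p=robot.camera_params(n); print(n,p)
print(robot.get_obs())
E
```

```text
pics
side {'fx': 500.2351480455331, 'fy': 500.2351480455331, 'cx': 287.39056128456485, 'cy': 210.76864457120158, 'extrinsics': array([[ 0.99134272,  0.13097905,  0.00917101, -0.52279437],
       [-0.11838899,  0.86147655,  0.49380381,  0.04103083],
       [ 0.05677734, -0.49061456,  0.86952498, -1.26120151],
       [ 0.        ,  0.        ,  0.        ,  1.        ]])}
top {'fx': 453.36550056189554, 'fy': 453.36550056189554, 'cx': 271.6103327519783, 'cy': 215.63412062383972, 'extrinsics': array([[-0.01200976, -0.99990963, -0.0060408 , -0.02507721],
       [ 0.98610141, -0.01284465,  0.16564729, -0.53073189],
       [-0.16570991, -0.00396746,  0.98616656, -1.09567175],
       [ 0.        ,  0.        ,  0.        ,  1.        ]])}
{'time': 0.1, 'joint_positions': array([ 1.21422319,  0.62926916,  0.03842556,  1.51829248, -0.02702369,
        0.99635968, -0.01999263]), 'qvel': array([-8.57028433e-04, -1.85043951e-03, -7.96519328e-04, -2.77974911e-03,
        6.91660071e-05, -5.19884703e-04,  1.82835963e-03]), 'effort': array([ 2.91544507e-03, -5.64534938e+01,  1.23044439e+00, -1.93973762e+01,
        1.13161089e-02,  5.40777342e-03, -3.25535737e-06]), 'ee_pos': array([ 0.1862249 , -0.62212907,  0.23046284]), 'orientation': array([-2.51896980e+00,  1.87551030e+00,  2.27174023e-03]), 'contact_force': array([ 0.18466566,  0.86245115, -0.25266125]), 'moment': array([ 0.0126909 , -0.05092274,  0.01403889]), 'finger_gap': 0.9998811343940361}
```

View pics/side0.png

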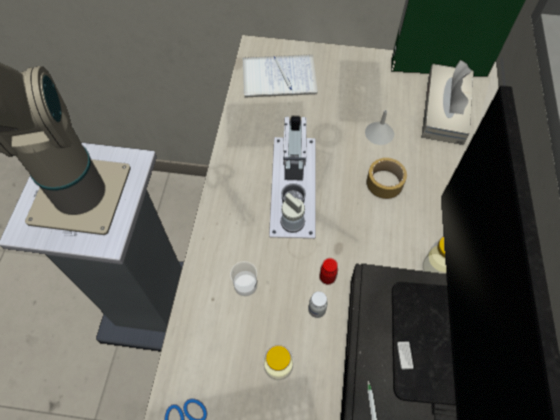

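View pics/top0.png

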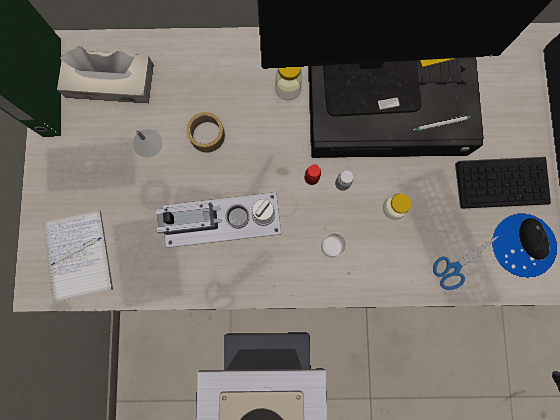

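```bash
python3 - <<'E'
import cv2
a=cv2.imread('pics/side0.png');b=cv2.imread('pics/top0.png')
cv2.imwrite('pics/s0a.png',cv2.resize(a[100:250,230:380],None,fx=4,fy=4,interpolation=cv2.INTER_CUBIC))
cv2.imwrite('pics/s0b.png',cv2.resize(a[230:380,220:370],None,fx=4,fy=4,interpolation=cv2.INTER_CUBIC))
cv2.imwrite('pics/t0a.png',cv2.resize(b[170:270,145:295],None,fx=5,fy=5,interpolation=cv2.INTER_CUBIC))
cv2.imwrite('pics/t0b.png',cv2.resize(b[150:270,290:420],None,fx=5,fy=5,interpolation=cv2.INTER_CUBIC))
E
```

```text
(no output)
```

View pics/s0a.png

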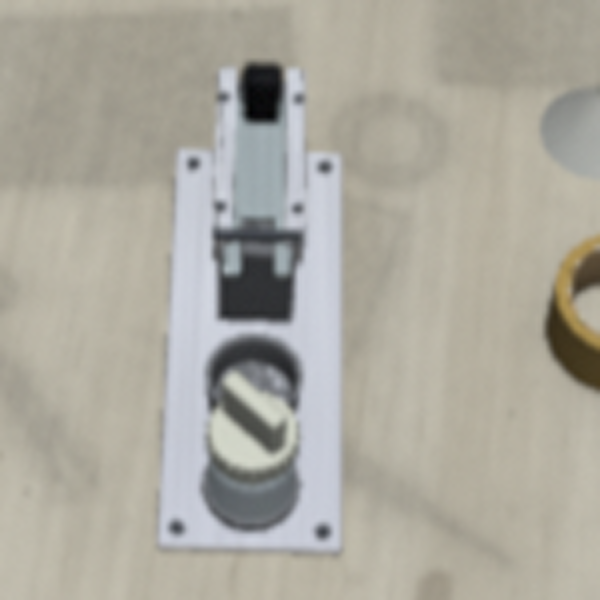

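View pics/s0b.png

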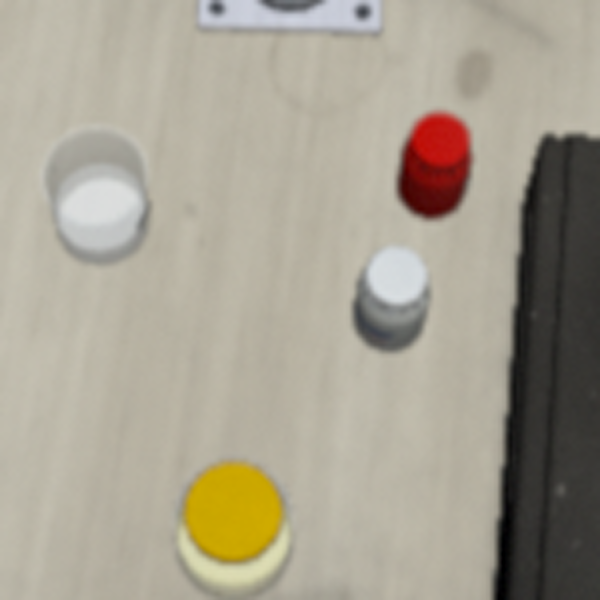

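View pics/t0a.png

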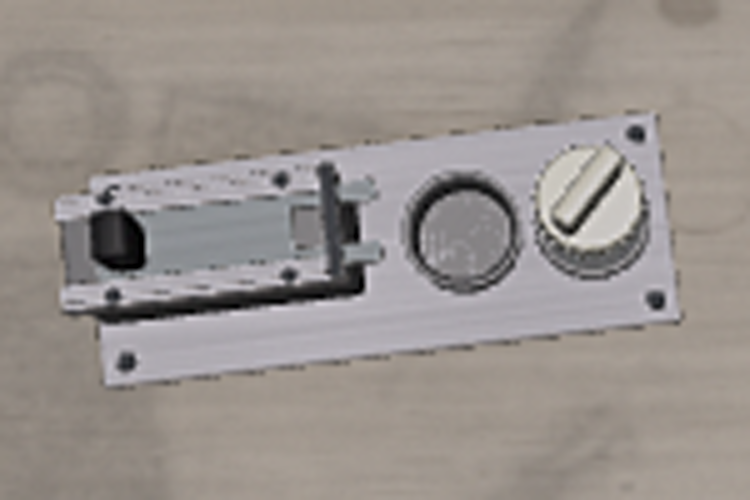

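View pics/t0b.png

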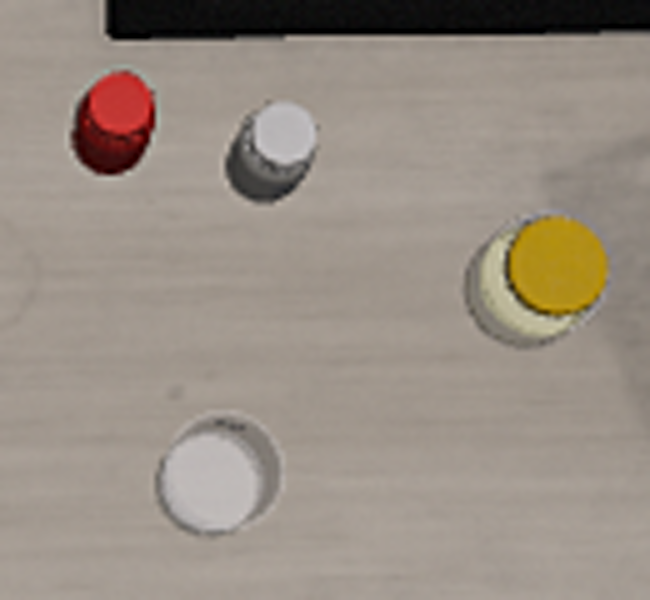

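```bash
cat > geo.py <<'E'
import numpy as np
from scipy.optimize import least_squares
from cell import robot
P={n:robot.camera_params(n) for n in('side','top')}
def proj(n,p):
    p=np.atleast_2d(p);k=P[n];E=k['extrinsics'];c=p@E[:3,:3].T+E[:3,3]
    c=c*[1,-1,-1]
    return np.c_[k['fx']*c[:,0]/c[:,2]+k['cx'],k['fy']*c[:,1]/c[:,2]+k['cy']]
def ray(n,u,z):
    k=P[n];E=k['extrinsics'];d=np.array([(u[0]-k['cx'])/k['fx'],-(u[1]-k['cy'])/k['fy'],-1])
    R=E[:3,:3];o=-R.T@E[:3,3];d=R.T@d;return o+d*(z-o[2])/d[2]
def crop(c,f,off): return (np.array(c)+.5)/f-.5+np.array(off)
S=lambda c:crop(c,4,(230,100))
S2=lambda c:crop(c,4,(220,230))
T=lambda c:crop(c,5,(145,170))
T2=lambda c:crop(c,5,(290,150))
E
python3 - <<'E'
from geo import *
print('cap',ray('side',S2((396,277)),.074),ray('top',T2((284,133)),.074))
print('cup rim',ray('top',T((463,232)),.034))
# corners, carrier frame: -y end / +y end
obs=[('side',S((178,150)),(-1,1)),('side',S((341,152)),(1,1)),('side',S((160,547)),(-1,-1)),('side',S((341,549)),(1,-1)),
('top',T((655,112)),(1,-1)),('top',T((682,320)),(-1,-1)),('top',T((105,386)),(-1,1))]
def f(q,rep=False):
    r=[]
    for n,u,(a,b) in obs:
        l=np.array([a*.056,q[3]+b*.15]);c,s=np.cos(q[2]),np.sin(q[2])
        w=[q[0]+c*l[0]-s*l[1],q[1]+s*l[0]+c*l[1],.008]
        r+=list(proj(n,w)[0]-u)
    w=[q[0],q[1],.034]; r+=list(proj('top',w)[0]-T((463,232)))
    return np.array(r)
s=least_squares(f,[.5,.05,0,0.02],loss='soft_l1');print(s.x,np.round(f(s.x).reshape(-1,2),1))
for n,u in(('top',T((118,238))),('side',S((263,72)))):print(ray(n,u,.132))
q=s.x
def W(l):
    c,s=np.cos(q[2]),np.sin(q[2]);return [q[0]+c*l[0]-s*l[1],q[1]+s*l[0]+c*l[1],l[2]]
lw=W((0,-.066,.117));print('lid',lw,proj('side',lw),proj('top',lw))
print('top crop',(proj('top',lw)-[145,170]+.5)*5-.5,'side crop',(proj('side',lw)-[230,100]+.5)*4-.5)
for d in (.166,.178): 
  g=W((0,d,.132));print('grip',d,g,(proj('top',g)-[145,170]+.5)*5-.5,(proj('side',g)-[230,100]+.5)*4-.5)
E
python3 - <<'E'
import cv2
a=cv2.imread('pics/side0.png');b=cv2.imread('pics/top0.png')
c1=cv2.resize(a[185:225,275:315],None,fx=10,fy=10,interpolation=cv2.INTER_CUBIC)
c2=cv2.resize(b[190:230,245:285],None,fx=10,fy=10,interpolation=cv2.INTER_CUBIC)
c3=cv2.resize(a[105:145,275:315],None,fx=10,fy=10,interpolation=cv2.INTER_CUBIC)
import numpy as np
cv2.imwrite('pics/z.png',np.hstack([c1,c2]))
cv2.imwrite('pics/z2.png',np.hstack([c3,cv2.resize(b[195:235,150:190],None,fx=10,fy=10,interpolation=cv2.INTER_CUBIC)]))
E
```

```text
cap [ 0.62209972 -0.21996646  0.074     ] [ 0.62216049 -0.21859002  0.074     ]
cup rim [0.53228424 0.05565763 0.034     ]
[0.53372992 0.05580342 0.10469411 0.04393339] [[-0.5 -0.6]
 [ 0.3  0. ]
 [-1.1 -0.3]
 [ 0.4  0.5]
 [ 0.4 -0.5]
 [ 0.1  0. ]
 [-0.4  0.4]
 [-0.1 -0.6]]
[0.51506234 0.20783966 0.132     ]
[0.51781822 0.21175878 0.132     ]
lid [np.float64(0.5406271120725651), np.float64(-0.009835204690870562), 0.117] [[293.14851715 199.05048659]] [[262.09988518 206.35850085]]
top crop [[587.49942588 183.79250423]] side crop [[254.09406859 397.70194637]]
grip 0.166 [np.float64(0.5163824257919404), np.float64(0.2208944968803708), 0.132] [[ 89.96957202 235.55421348]] [[262.51078537  60.25958203]]
grip 0.178 [np.float64(0.5151283902946667), np.float64(0.2328287917892281), 0.132] [[ 64.20013488 238.55057456]] [[262.87935066  45.16188852]]
```

View pics/z.png

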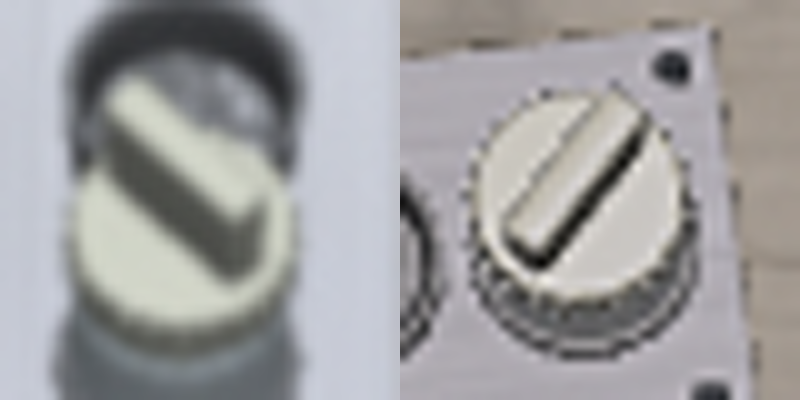

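View pics/z2.png

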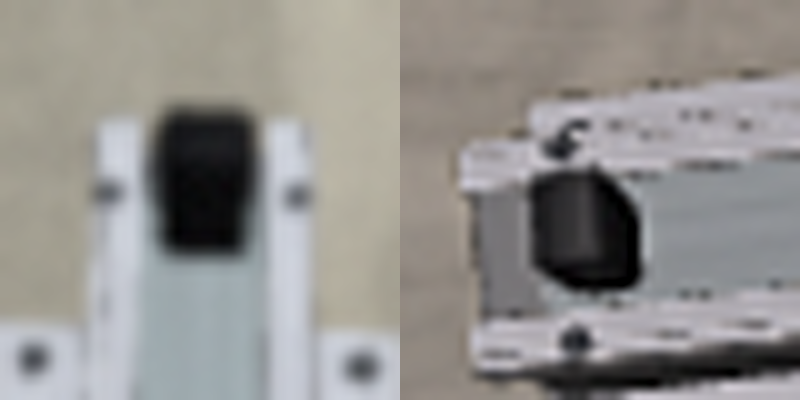

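```bash
python3 - <<'E'
from geo import *
q=[0.5337,0.0558,0.1047]
for n,o,a,b in(('top',(245,190),(125,232),(227,107)),('side',(275,185),(118,88),(248,207))):
    A=ray(n,crop(a,10,o),.117);B=ray(n,crop(b,10,o),.117);d=A-B;
    print((A+B)/2,np.hypot(*d[:2]),'fin yaw from world y (ccw)',np.arctan2(-d[0],d[1]))
for n,u in(('top',crop((168,228),10,(150,195))),('side',crop((206,130),10,(275,105)))):
    w=ray(n,u,.132);print(w, 'carrier y',(-(w[0]-q[0])*np.sin(q[2])+(w[1]-q[1])*np.cos(q[2])),'x',(w[0]-q[0])*np.cos(q[2])+(w[1]-q[1])*np.sin(q[2]))
from scipy.spatial.transform import Rotation as Ro
o=robot.get_obs();R=Ro.from_rotvec(o['orientation']).as_matrix();print(R.round(3),o['ee_pos'])
# bottle
print('bot base side', proj('side',[.622,-.219,0]),proj('top',[.622,-.219,0]))
print(ray('side',S2((390,325)),0),ray('top',T2((262,172)),0))
E
```

```text
[ 0.54031931 -0.00997799  0.117     ] 0.038385767827875825 fin yaw from world y (ccw) 0.8844161754289577
[ 0.53993449 -0.01048454  0.117     ] 0.04246636619754836 fin yaw from world y (ccw) 0.8843153336681399
[0.51476545 0.21212759 0.132     ] carrier y 0.15745036407626398 x -0.002493248302033454
[0.51724518 0.21191627 0.132     ] carrier y 0.15698104342327848 x -4.91838483213658e-05
[[ 0.287 -0.958 -0.001]
 [-0.958 -0.287  0.002]
 [-0.002 -0.    -1.   ]] [ 0.1862249  -0.62212907  0.23046284]
bot base side [[316.52352326 309.73428674]] [[342.17052959 183.29866901]]
[ 0.6236018  -0.22144109  0.        ] [ 0.62010557 -0.21847821  0.        ]
```

Emit:
{"method": "move_arm", "body": {
  "dr": [
    [0,0,-0.1],
    [0,0,-0.1],
    [0,0,-0.1],
    [0,0,-0.1],
    [0,0,0],
    [0,0,0],
    [0,0,0],
    [0,0,0],
    [0,0,0],
    [0,0,0],
    [0,0,0],
    [0,0,0]
  ],
  "linear": [
    [0,0,0],
    [0,0,0],
    [0,0,0],
    [0,0,0],
    [-2,-38,0],
    [-2,-38,0],
    [-2,-38,0],
    [-2,-38,0],
    [-2,-38,0],
    [-2,-38,0],
    [-2,-38,0],
    [-2,-38,0]
  ],
  "grip": [-0.4,-0.4,-0.4,-0.4,-0.4,-0.4,-0.4,-0.4,-0.4,-0.4,-0.4,-0.4]
}}

```text
time: 1.1
ee_pos: [0.4015, -0.4116, 0.2226]
orientation: [2.84, -1.342, -0.023]
contact_force: [0.1, 0.2, -0.7]
finger_gap: 0.699
```

```bash
cat > to.py <<'E'
import sys
from geo import *
from scipy.spatial.transform import Rotation as Ro
def go(x,y,z,yaw):
    o=robot.get_obs();R=Ro.from_rotvec(o['orientation']).as_matrix()
    Rt=np.c_[[np.cos(yaw),np.sin(yaw),0],[np.sin(yaw),-np.cos(yaw),0],[0,0,-1]]
    print('t',round(o['time'],2),'pos',o['ee_pos'].round(4),'yaw',np.arctan2(R[1,0],R[0,0]).round(3),'gap',round(o['finger_gap'],3),'F',o['contact_force'].round(1),'q',o['joint_positions'].round(2))
    print('lin mm',(R.T@(np.array([x,y,z])-o['ee_pos'])*1e3).round(1),'dr',Ro.from_matrix(R.T@Rt).as_rotvec().round(3))
    print('lin mm after turn',(Rt.T@(np.array([x,y,z])-o['ee_pos'])*1e3).round(1))
if __name__=='__main__': go(*map(float,sys.argv[1:5]))
E
python3 to.py .622 -.2195 .231 -.87
python3 -c "
from geo import *
print('red',ray('side',S2((439,140)),.074),ray('top',T2((122,104)),.074));print('printer',ray('top',(346,157),0),ray('top',(346,157),.1))"
```

```text
t 1.1 pos [ 0.4015 -0.4116  0.2226] yaw -0.883 gap 0.699 F [ 0.1  0.2 -0.7] q [ 0.79  0.54 -0.07  1.73  0.06  0.89 -0.19]
lin mm [  -8.6 -292.3  -10.3] dr [ 0.007  0.013 -0.013]
lin mm after turn [  -4.6 -292.5   -8.4]
red [ 0.63752776 -0.13896474  0.074     ] [ 0.63809518 -0.13865727  0.074     ]
printer [ 6.93851724e-01 -2.31927499e-01  2.22044605e-16] [ 0.66369099 -0.21517733  0.1       ]
```

Emit:
{"method": "move_arm", "body": {
  "dr": [
    [0,0,0],
    [0,0,0],
    [0,0,0],
    [0,0,0],
    [0,0,0],
    [0,0,0],
    [0,0,0],
    [0,0,0],
    [0.007,0.013,-0.01],
    [0,0,0]
  ],
  "linear": [
    [-1,-38,-1],
    [-1,-38,-1],
    [-1,-38,-1],
    [-1,-38,-1],
    [-1,-38,-1],
    [-1,-38,-1],
    [-1,-38,-1],
    [-1,-28,-1],
    [0,0,0],
    [0,0,0]
  ],
  "grip": [-0.4,-0.4,-0.4,-0.4,-0.4,-0.4,-0.4,-0.4,-0.4,-0.4]
}}

```text
time: 1.93
ee_pos: [0.6377, -0.1937, 0.2239]
orientation: [-2.85, 1.303, 0.01]
contact_force: [-0.2, -1.2, 0.2]
finger_gap: 0.706
```

```bash
python3 to.py .622 -.2195 .027 -.87
```

```text
t 1.93 pos [ 0.6377 -0.1937  0.2239] yaw -0.858 gap 0.706 F [-0.2 -1.2  0.2] q [ 0.31  0.66 -0.09  1.47  0.05  1.02 -0.65]
lin mm [ 11.   29.7 196.7] dr [-0.004  0.009  0.012]
lin mm after turn [  9.6  28.7 196.9]
```

Emit:
{"method": "move_arm", "body": {
  "dr": [
    [0,0.005,0.01],
    [0,0,0],
    [0,0,0],
    [0,0,0],
    [0,0,0]
  ],
  "linear": [
    [10,29,0],
    [0,0,35],
    [0,0,35],
    [0,0,30],
    [0,0,0]
  ],
  "grip": [-0.4,-0.4,-0.4,-0.4,-0.4]
}}

```text
time: 2.35
ee_pos: [0.6213, -0.2231, 0.1222]
orientation: [-2.845, 1.322, -0.003]
contact_force: [-1.7, 2.0, -0.9]
finger_gap: 0.701
```

```bash
python3 to.py .622 -.2195 .027 -.87; python3 - <<'E'
from look import *
a=snap('side','s1.png');b=snap('top','t1.png')
c=np.hstack([cv2.resize(a[230:350,260:390],None,fx=3,fy=3),cv2.resize(b[110:230,280:410],None,fx=3,fy=3)])
cv2.imwrite('pics/c1.png',c)
E
```

```text
t 2.35 pos [ 0.6213 -0.2231  0.1222] yaw -0.87 gap 0.701 F [-1.7  2.  -0.9] q [ 0.35  0.76 -0.08  1.58  0.07  0.79 -0.62]
lin mm [-2.3 -2.4 95.2] dr [-0.005  0.     0.   ]
lin mm after turn [-2.3 -2.9 95.2]
```

View pics/c1.png

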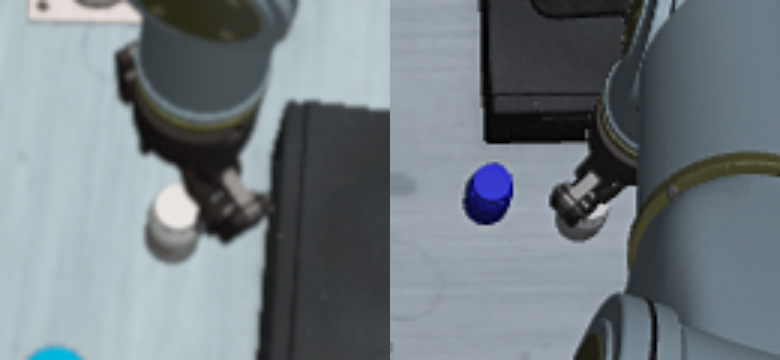

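Emit:
{"method": "move_arm", "body": {
  "dr": [
    [0,0,0],
    [0,0,0],
    [0,0,0],
    [0,0,0],
    [0,0,0],
    [0,0,0]
  ],
  "linear": [
    [-2,-3,0],
    [0,0,30],
    [0,0,30],
    [0,0,25],
    [0,0,8],
    [0,0,0]
  ],
  "grip": [-0.4,-0.4,-0.4,-0.4,-0.4,-0.4]
}}

```text
time: 2.95
ee_pos: [0.6423, -0.2243, 0.054]
orientation: [-2.837, 1.322, -0.067]
contact_force: [-0.1, -0.4, -0.2]
finger_gap: 0.696
```

```bash
python3 to.py .622 -.2195 .027 -.87
```

```text
t 2.95 pos [ 0.6423 -0.2243  0.054 ] yaw -0.873 gap 0.696 F [-0.1 -0.4 -0.2] q [ 0.34  0.86 -0.07  1.6   0.08  0.64 -0.64]
lin mm [-17.7  13.2  26.1] dr [-0.028 -0.034 -0.002]
lin mm after turn [-16.8  12.4  27. ]
```

```bash
python3 - <<'E'
from look import *
a=snap('side','s2.png');b=snap('top','t2.png')
c=np.hstack([cv2.resize(a[200:350,220:390],None,fx=2.35,fy=2.35),cv2.resize(b[110:260,260:430],None,fx=2.35,fy=2.35)])
cv2.imwrite('pics/c2.png',c[:,:,::-1])
o=robot.get_obs();print(o)
E
python3 to.py .622 -.2195 .027 -.87
```

```text
{'time': 3.05, 'joint_positions': array([ 0.33655799,  0.86005556, -0.0674088 ,  1.59856224,  0.07742121,
        0.64000977, -0.63983203]), 'qvel': array([ 0.00176228, -0.0033376 ,  0.00330941,  0.00334105,  0.00147264,
       -0.00349009, -0.00034893]), 'effort': array([-6.50811344e-03, -6.18115711e+01, -2.80022314e-01, -1.46150663e+01,
        9.16177203e-03, -2.13331995e-01, -2.34481144e-03]), 'ee_pos': array([ 0.64272972, -0.22476453,  0.05483313]), 'orientation': array([-2.83647987,  1.32229372, -0.06936227]), 'contact_force': array([ 0.46218976, -0.21617331,  0.55293132]), 'moment': array([ 0.03407226,  0.05723872, -0.01867051]), 'finger_gap': 0.6985014988350274}
t 3.05 pos [ 0.6427 -0.2248  0.0548] yaw -0.873 gap 0.699 F [ 0.5 -0.2  0.6] q [ 0.34  0.86 -0.07  1.6   0.08  0.64 -0.64]
lin mm [-18.3  13.3  26.8] dr [-0.029 -0.035 -0.002]
lin mm after turn [-17.4  12.4  27.8]
```

View pics/c2.png

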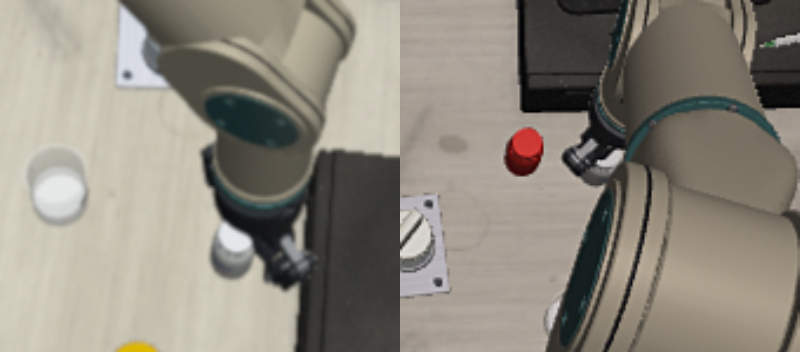

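View pics/t2.png

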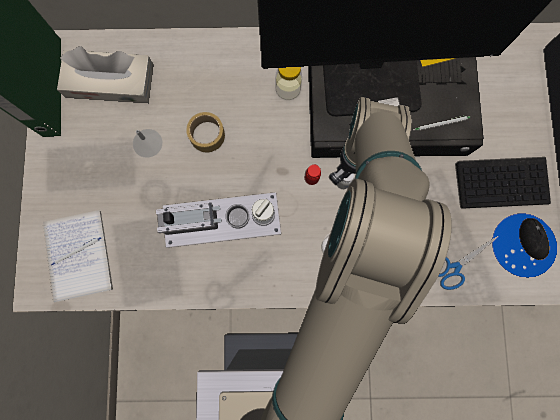

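View pics/s2.png

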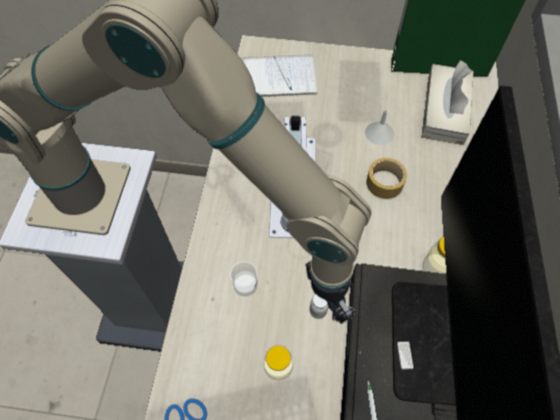

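Emit:
{"method": "move_arm", "body": {
  "dr": [
    [0,0,0]
  ],
  "linear": [
    [0,0,-20]
  ],
  "grip": [-0.4]
}}

```text
time: 3.13
ee_pos: [0.6398, -0.224, 0.0728]
orientation: [-2.838, 1.322, -0.061]
contact_force: [-0.2, -0.2, -0.3]
finger_gap: 0.701
```

```bash
python3 to.py .622 -.2195 .13 -.87
```

```text
t 3.13 pos [ 0.6398 -0.224   0.0728] yaw -0.873 gap 0.701 F [-0.2 -0.2 -0.3] q [ 0.34  0.83 -0.07  1.6   0.07  0.67 -0.64]
lin mm [-13.1   9.3 -57.9] dr [-0.026 -0.031 -0.002]
lin mm after turn [-14.9  10.7 -57.2]
```

Emit:
{"method": "move_arm", "body": {
  "dr": [
    [0,0,0],
    [-0.026,-0.031,0],
    [0,0,0]
  ],
  "linear": [
    [0,0,-20],
    [-14,10,-10],
    [0,0,0]
  ],
  "grip": [-0.4,-0.4,-0.4]
}}

```text
time: 3.38
ee_pos: [0.6256, -0.2213, 0.1109]
orientation: [-2.847, 1.328, -0.017]
contact_force: [0.8, 0.7, -1.3]
finger_gap: 0.7
```

```bash
python3 to.py .622 -.2195 .1 -.87; python3 -c "
from cell import robot
print(robot.get_obs()['effort'].round(1))"
```

```text
t 3.38 pos [ 0.6256 -0.2213  0.1109] yaw -0.873 gap 0.7 F [ 0.8  0.7 -1.3] q [ 0.34  0.78 -0.07  1.59  0.07  0.77 -0.64]
lin mm [-3.8  1.7 10.9] dr [-0.005 -0.009 -0.003]
lin mm after turn [-3.7  1.6 10.9]
[  0.  -60.2  -0.2 -16.2   0.    0.4  -0. ]
```

Emit:
{"method": "move_arm", "body": {
  "dr": [
    [-0.005,-0.009,0],
    [0,0,0],
    [0,0,0],
    [0,0,0]
  ],
  "linear": [
    [-4,2,5],
    [0,0,10],
    [0,0,10],
    [0,0,0]
  ],
  "grip": [-0.4,-0.4,-0.4,-0.4]
}}

```text
time: 3.72
ee_pos: [0.6244, -0.2207, 0.0863]
orientation: [-2.846, 1.328, -0.014]
contact_force: [-0.2, 0.0, -0.8]
finger_gap: 0.7
```

```bash
python3 to.py .622 -.2195 .08 -.87; python3 -c "
from cell import robot
print(robot.get_obs()['effort'].round(1))"
```

```text
t 3.72 pos [ 0.6244 -0.2207  0.0863] yaw -0.873 gap 0.7 F [-0.2  0.  -0.8] q [ 0.34  0.81 -0.07  1.6   0.07  0.72 -0.64]
lin mm [-2.5  1.1  6.2] dr [-0.005 -0.008 -0.003]
lin mm after turn [-2.5  1.1  6.3]
[  0.  -63.1  -0.3 -16.5   0.   -0.3  -0. ]
```

Emit:
{"method": "move_arm", "body": {
  "dr": [
    [-0.005,-0.008,0],
    [0,0,0],
    [-0.002,-0.003,0],
    [0,0,0],
    [0,0,0]
  ],
  "linear": [
    [-3,1,12],
    [-1,0.5,10],
    [-1,0.5,10],
    [-1,0.5,8],
    [0,0,0]
  ],
  "grip": [-0.4,-0.4,-0.4,-0.4,-0.4]
}}

```text
time: 4.13
ee_pos: [0.6157, -0.2166, 0.0372]
orientation: [2.845, -1.328, -0.019]
contact_force: [0.1, 0.6, -1.2]
finger_gap: 0.701
```

```bash
python3 to.py .622 -.2195 .027 -.87; python3 - <<'E'
from look import *
a=snap('side','s3.png');b=snap('top','t3.png')
c=np.hstack([cv2.resize(a[260:340,280:370],None,fx=4,fy=4),cv2.resize(b[140:220,300:390],None,fx=4,fy=4)])
cv2.imwrite('pics/c3.png',c[:,:,::-1])
E
```

```text
t 4.13 pos [ 0.6157 -0.2166  0.0372] yaw -0.873 gap 0.701 F [ 0.1  0.6 -1.2] q [ 0.33  0.88 -0.06  1.63  0.08  0.65 -0.65]
lin mm [ 6.4 -3.  10.1] dr [ 0.007  0.01  -0.003]
lin mm after turn [ 6.3 -2.9 10.2]
```

View pics/c3.png

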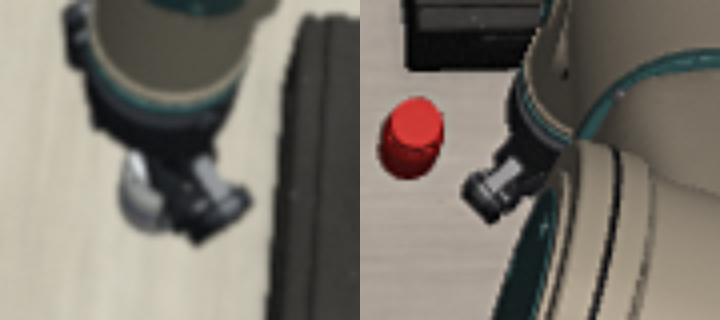

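Emit:
{"method": "move_arm", "body": {
  "dr": [
    [0.006,0.009,0],
    [0,0,0],
    [0,0,0]
  ],
  "linear": [
    [6,-3,3],
    [0,0,6],
    [0,0,0]
  ],
  "grip": [-0.4,-0.4,-0.4]
}}

```text
time: 4.48
ee_pos: [0.6252, -0.2205, 0.0306]
orientation: [-2.846, 1.328, -0.009]
contact_force: [-0.1, 0.9, -0.7]
finger_gap: 0.701
```

```bash
python3 to.py .622 -.2195 .027 -.87
```

```text
t 4.48 pos [ 0.6252 -0.2205  0.0306] yaw -0.873 gap 0.701 F [-0.1  0.9 -0.7] q [ 0.33  0.89 -0.06  1.62  0.08  0.63 -0.65]
lin mm [-2.9  1.9  3.6] dr [-0.003 -0.005 -0.003]
lin mm after turn [-2.8  1.8  3.6]
```

Close on the bottle, then check.

Emit:
{"method": "move_arm", "body": {
  "dr": [
    [-0.003,-0.005,0],
    [0,0,0],
    [0,0,0],
    [0,0,0],
    [0,0,0],
    [0,0,0],
    [0,0,0],
    [0,0,0]
  ],
  "linear": [
    [-3,2,3],
    [0,0,0],
    [0,0,0],
    [0,0,0],
    [0,0,0],
    [0,0,0],
    [0,0,0],
    [0,0,0]
  ],
  "grip": [-0.4,-0.2,0.2,0.5,0.5,0.5,0.5,0.5]
}}

```text
time: 5.15
ee_pos: [0.6225, -0.2198, 0.0287]
orientation: [-2.846, 1.328, -0.004]
contact_force: [-0.2, -0.6, -0.7]
finger_gap: 0.445
```

```bash
python3 to.py .622 -.2195 .15 -.87
```

```text
t 5.15 pos [ 0.6225 -0.2198  0.0287] yaw -0.873 gap 0.445 F [-0.2 -0.6 -0.7] q [ 0.33  0.89 -0.06  1.62  0.08  0.63 -0.65]
lin mm [  -0.4    0.  -121.3] dr [-0.001 -0.002 -0.003]
lin mm after turn [  -0.6    0.2 -121.3]
```

Emit:
{"method": "move_arm", "body": {
  "dr": [
    [0,0,0],
    [0,0,0],
    [0,0,0],
    [0,0,0],
    [0,0,0],
    [0,0,0],
    [0,0,0],
    [0,0,0]
  ],
  "linear": [
    [0,0,-8],
    [0,0,-12],
    [0,0,-15],
    [0,0,-18],
    [0,0,-18],
    [0,0,-18],
    [0,0,-15],
    [0,0,0]
  ],
  "grip": [0.5,0.5,0.5,0.5,0.5,0.5,0.5,0.5]
}}

```text
time: 5.82
ee_pos: [0.622, -0.2196, 0.1426]
orientation: [-2.846, 1.328, -0.004]
contact_force: [0.7, 0.3, 1.0]
finger_gap: 0.445
```

```bash
python3 to.py .5337 .0558 .2 .105;python3 - <<'E'
from look import *
a=snap('side','s4.png')
cv2.imwrite('pics/c4.png',cv2.resize(a[180:340,240:400],None,fx=3,fy=3)[:,:,::-1])
E
```

```text
t 5.82 pos [ 0.622  -0.2196  0.1426] yaw -0.873 gap 0.445 F [0.7 0.3 1. ] q [ 0.34  0.74 -0.07  1.57  0.07  0.83 -0.63]
lin mm [-267.7 -109.3  -57.7] dr [-0.001 -0.003 -0.978]
lin mm after turn [ -58.9 -283.2  -57.4]
```

View pics/c4.png

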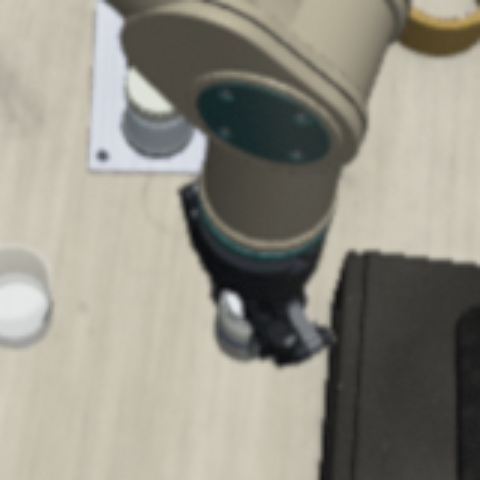

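Emit:
{"method": "move_arm", "body": {
  "dr": [
    [0,0,-0.09],
    [0,0,-0.1],
    [0,0,-0.1],
    [0,0,-0.1],
    [0,0,-0.1],
    [0,0,-0.1],
    [0,0,-0.1],
    [0,0,-0.1],
    [0,0,-0.1],
    [0,0,-0.09],
    [0,0,0]
  ],
  "linear": [
    [0,0,-8],
    [0,0,-10],
    [0,0,-10],
    [0,0,-10],
    [0,0,-10],
    [0,0,-10],
    [0,0,-3],
    [0,0,0],
    [0,0,0],
    [0,0,0],
    [0,0,0]
  ],
  "grip": [0.5,0.5,0.5,0.5,0.5,0.5,0.5,0.5,0.5,0.5,0.5]
}}

```text
time: 6.78
ee_pos: [0.6147, -0.2176, 0.1968]
orientation: [-3.127, -0.245, 0.022]
contact_force: [0.3, -0.5, -1.1]
finger_gap: 0.446
```

```bash
python3 to.py .5337 .0558 .2 .105
```

```text
t 6.78 pos [ 0.6147 -0.2176  0.1968] yaw 0.156 gap 0.446 F [ 0.3 -0.5 -1.1] q [ 0.51  0.7  -0.37  1.52  0.28  0.99  0.22]
lin mm [ -37.4 -282.7   -1.1] dr [-0.005  0.014  0.051]
lin mm after turn [ -51.9 -280.4   -3.2]
```

Emit:
{"method": "move_arm", "body": {
  "dr": [
    [-0.005,0.014,0.05],
    [0,0,0],
    [0,0,0],
    [0,0,0],
    [0,0,0],
    [0,0,0],
    [0,0,0],
    [0,0,0],
    [0,0,0],
    [0,0,0],
    [0,0,0]
  ],
  "linear": [
    [0,0,0],
    [-4,-22,0],
    [-5,-28,0],
    [-6,-31,0],
    [-6,-31,0],
    [-6,-31,0],
    [-6,-31,0],
    [-6,-31,0],
    [-5,-28,0],
    [-4,-22,0],
    [0,0,0]
  ],
  "grip": [0.5,0.5,0.5,0.5,0.5,0.5,0.5,0.5,0.5,0.5,0.5]
}}

```text
time: 7.7
ee_pos: [0.5358, 0.0387, 0.1881]
orientation: [-3.138, -0.1, 0.019]
contact_force: [0.0, 0.7, -0.6]
finger_gap: 0.446
```

```bash
python3 to.py .5337 .0558 .14 .105
```

```text
t 7.7 pos [0.5358 0.0387 0.1881] yaw 0.063 gap 0.446 F [ 0.   0.7 -0.6] q [ 0.11  0.55 -0.35  1.86  0.25  0.79 -0.3 ]
lin mm [ -0.4 -17.1  48.2] dr [-0.002  0.012 -0.042]
lin mm after turn [ -0.3 -17.2  48.1]
```

Emit:
{"method": "move_arm", "body": {
  "dr": [
    [-0.002,0.012,-0.042],
    [0,0,0],
    [0,0,0],
    [0,0,0],
    [0,0,0],
    [0,0,0]
  ],
  "linear": [
    [0,-17,10],
    [0,0,12],
    [0,0,12],
    [0,0,12],
    [0,0,0],
    [0,0,0]
  ],
  "grip": [0.5,0.5,0.5,0.5,0.5,0.5]
}}

```text
time: 8.2
ee_pos: [0.5333, 0.0572, 0.1393]
orientation: [3.137, 0.153, -0.002]
contact_force: [-0.6, 0.1, -1.2]
finger_gap: 0.446
```

```bash
python3 to.py .5333 .0558 .085 .105
```

```text
t 8.2 pos [0.5333 0.0572 0.1393] yaw 0.098 gap 0.446 F [-0.6  0.1 -1.2] q [ 0.05  0.61 -0.32  1.92  0.3   0.66 -0.35]
lin mm [-0.1  1.3 54.3] dr [ 0.001  0.001 -0.007]
lin mm after turn [-0.2  1.4 54.3]
```

Emit:
{"method": "move_arm", "body": {
  "dr": [
    [0,0,-0.007],
    [0,0,0],
    [0,0,0],
    [0,0,0],
    [0,0,0],
    [0,0,0],
    [0,0,0]
  ],
  "linear": [
    [0,1.5,8],
    [0,0,10],
    [0,0,10],
    [0,0,10],
    [0,0,10],
    [0,0,5],
    [0,0,0]
  ],
  "grip": [0.5,0.5,0.5,0.5,0.5,0.5,0.5]
}}

```text
time: 8.78
ee_pos: [0.5344, 0.0535, 0.0817]
orientation: [3.136, 0.156, 0.0]
contact_force: [-0.2, 0.2, -0.2]
finger_gap: 0.445
```

```bash
python3 to.py .5333 .0558 .037 .105;python3 - <<'E'
from look import *
a=snap('side','s5.png');b=snap('top','t5.png')
c=np.hstack([cv2.resize(a[140:240,240:340],None,fx=4,fy=4),cv2.resize(b[160:260,190:290],None,fx=4,fy=4)])
cv2.imwrite('pics/c5.png',c[:,:,::-1])
E
```

```text
t 8.78 pos [0.5344 0.0535 0.0817] yaw 0.1 gap 0.445 F [-0.2  0.2 -0.2] q [ 0.02  0.7  -0.27  1.95  0.35  0.53 -0.39]
lin mm [-0.9 -2.4 44.7] dr [ 0.002 -0.    -0.005]
lin mm after turn [-0.9 -2.4 44.7]
```

View pics/c5.png

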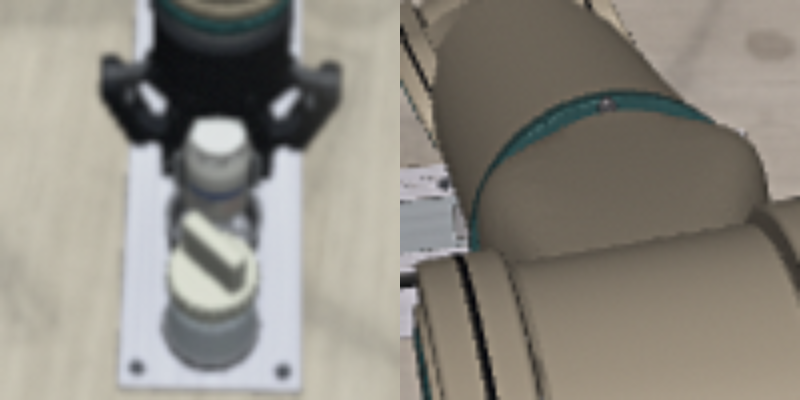

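```bash
python3 -c "
from geo import *
p=proj('side',[.5344,.0535,.127]);print(p,(p-[240,140]+.5)*4-.5)
print(ray('side',crop((219,138),4,(240,140)),.127))"
```

```text
[[294.00026467 173.00453254]] [[217.50105869 133.51813015]]
[0.5356337 0.0505595 0.127    ]
```

Emit:
{"method": "move_arm", "body": {
  "dr": [
    [0,0,-0.005],
    [0,0,0],
    [0,0,0],
    [0,0,0]
  ],
  "linear": [
    [-1,-2.5,5],
    [0,0,7],
    [0,0,7],
    [0,0,0]
  ],
  "grip": [0.5,0.5,0.5,0.5]
}}

```text
time: 9.22
ee_pos: [0.535, 0.0569, 0.0634]
orientation: [3.136, 0.166, 0.008]
contact_force: [-0.4, 0.0, -0.3]
finger_gap: 0.444
```

```bash
python3 to.py .5333 .0558 .037 .105
```

```text
t 9.22 pos [0.535  0.0569 0.0634] yaw 0.105 gap 0.444 F [-0.4  0.  -0.3] q [ 0.01  0.73 -0.25  1.96  0.37  0.49 -0.4 ]
lin mm [-2.   0.9 26.4] dr [ 0.001 -0.005  0.   ]
lin mm after turn [-1.8  0.9 26.4]
```

Emit:
{"method": "move_arm", "body": {
  "dr": [
    [0,-0.005,0],
    [0,0,0],
    [0,0,0],
    [0,0,0],
    [0,0,0]
  ],
  "linear": [
    [-2,0,4],
    [0,0,5],
    [0,0,5],
    [0,0,5],
    [0,0,0]
  ],
  "grip": [0.5,0.5,0.5,0.5,0.5]
}}

```text
time: 9.63
ee_pos: [0.5329, 0.0567, 0.0422]
orientation: [3.136, 0.166, -0.0]
contact_force: [0.4, 0.2, -1.1]
finger_gap: 0.445
```

```bash
python3 to.py .5333 .0558 .037 .105
```

```text
t 9.63 pos [0.5329 0.0567 0.0422] yaw 0.105 gap 0.445 F [ 0.4  0.2 -1.1] q [-0.01  0.76 -0.23  1.97  0.38  0.45 -0.42]
lin mm [0.3 0.9 5.2] dr [0.001 0.    0.   ]
lin mm after turn [0.3 0.9 5.2]
```

Emit:
{"method": "move_arm", "body": {
  "dr": [
    [0,0,0],
    [0,0,0],
    [0,0,0]
  ],
  "linear": [
    [0,0.5,3],
    [0,0,2],
    [0,0,0]
  ],
  "grip": [0.5,0.5,0.5]
}}

```text
time: 9.88
ee_pos: [0.533, 0.0561, 0.0364]
orientation: [3.136, 0.165, -0.001]
contact_force: [-0.2, -0.3, -1.5]
finger_gap: 0.446
```

```bash
python3 to.py .5333 .0558 .037 .105;python3 - <<'E'
from look import *
a=snap('side','s6.png')
cv2.imwrite('pics/c6.png',cv2.resize(a[140:240,240:340],None,fx=5,fy=5)[:,:,::-1])
E
```

```text
t 9.88 pos [0.533  0.0561 0.0364] yaw 0.105 gap 0.446 F [-0.2 -0.3 -1.5] q [-0.01  0.77 -0.23  1.97  0.38  0.43 -0.42]
lin mm [ 0.3  0.3 -0.6] dr [0.001 0.001 0.   ]
lin mm after turn [ 0.3  0.3 -0.6]
```

View pics/c6.png

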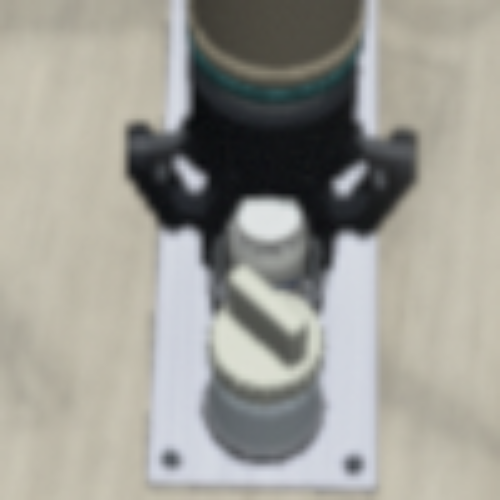

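Emit:
{"method": "move_arm", "body": {
  "dr": [
    [0,0,0],
    [0,0,0],
    [0,0,0],
    [0,0,0],
    [0,0,0],
    [0,0,0],
    [0,0,0],
    [0,0,0],
    [0,0,0],
    [0,0,0],
    [0,0,0],
    [0,0,0]
  ],
  "linear": [
    [0,0,1],
    [0,0,0],
    [0,0,0],
    [0,0,0],
    [0,0,0],
    [0,0,0],
    [0,0,-8],
    [0,0,-12],
    [0,0,-15],
    [0,0,-15],
    [0,0,-15],
    [0,0,0]
  ],
  "grip": [0.4,0.1,0.0,-0.1,-0.3,-0.4,-0.4,-0.4,-0.4,-0.4,-0.4,-0.4]
}}

```text
time: 10.93
ee_pos: [0.5333, 0.0564, 0.1061]
orientation: [3.136, 0.166, 0.0]
contact_force: [0.4, -0.2, 0.1]
finger_gap: 0.703
```

```bash
python3 to.py .5403 -.010 .150 .884
```

```text
t 10.93 pos [0.5333 0.0564 0.1061] yaw 0.106 gap 0.703 F [ 0.4 -0.2  0.1] q [ 0.04  0.66 -0.29  1.94  0.33  0.58 -0.37]
lin mm [ -0.   66.8 -43.8] dr [ 0.001  0.    -0.778]
lin mm after turn [-46.9  47.5 -43.9]
```

Emit:
{"method": "move_arm", "body": {
  "dr": [
    [0,0,0],
    [0,0,0],
    [0,0,0],
    [0,0,-0.09],
    [0,0,-0.1],
    [0,0,-0.1],
    [0,0,-0.1],
    [0,0,-0.1],
    [0,0,-0.1],
    [0,0,-0.1],
    [0,0,-0.08],
    [0,0,0]
  ],
  "linear": [
    [0,0,-14],
    [0,0,-15],
    [0,0,-14],
    [0,0,0],
    [0,0,0],
    [0,0,0],
    [0,0,0],
    [0,0,0],
    [0,0,0],
    [0,0,0],
    [0,0,0],
    [0,0,0]
  ],
  "grip": [-0.4,-0.4,-0.4,-0.4,-0.4,-0.4,-0.4,-0.4,-0.4,-0.4,-0.4,-0.4]
}}

```text
time: 11.93
ee_pos: [0.5315, 0.0553, 0.1505]
orientation: [2.817, 1.384, -0.003]
contact_force: [-0.4, 0.4, 0.2]
finger_gap: 0.705
```

```bash
python3 to.py .5403 -.010 .150 .884
```

```text
t 11.93 pos [0.5315 0.0553 0.1505] yaw 0.913 gap 0.705 F [-0.4  0.4  0.2] q [ 0.21  0.63 -0.56  1.91  0.49  0.74  0.28]
lin mm [-46.3  46.9   0.7] dr [0.002 0.003 0.029]
lin mm after turn [-44.9  48.2   0.5]
```

Emit:
{"method": "move_arm", "body": {
  "dr": [
    [0,0,0.029],
    [0,0,0],
    [0,0,0],
    [0,0,0],
    [0,0,0]
  ],
  "linear": [
    [-11,12,0],
    [-15,16,0],
    [-12,13,0],
    [-7,7,0],
    [0,0,0]
  ],
  "grip": [-0.4,-0.4,-0.4,-0.4,-0.4]
}}

```text
time: 12.35
ee_pos: [0.5397, -0.0107, 0.1494]
orientation: [2.845, 1.332, -0.004]
contact_force: [-0.5, -0.9, 0.2]
finger_gap: 0.701
```

```bash
python3 to.py .5403 -.010 .088 .884;python3 - <<'E'
from look import *
a=snap('side','s7.png')
cv2.imwrite('pics/c7.png',cv2.resize(a[140:240,240:340],None,fx=5,fy=5)[:,:,::-1])
E
```

```text
t 12.35 pos [ 0.5397 -0.0107  0.1494] yaw 0.876 gap 0.701 F [-0.5 -0.9  0.2] q [ 0.33  0.64 -0.56  1.9   0.48  0.75  0.38]
lin mm [ 1.1  0.1 61.4] dr [-0.001  0.003 -0.008]
lin mm after turn [ 0.9  0.1 61.4]
```

View pics/c7.png

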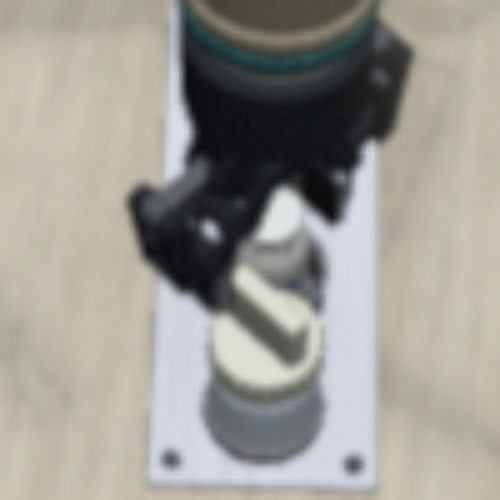

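Emit:
{"method": "move_arm", "body": {
  "dr": [
    [0,0,-0.008],
    [0,0,0],
    [0,0,0],
    [0,0,0],
    [0,0,0],
    [0,0,0]
  ],
  "linear": [
    [1,0,10],
    [0,0,12],
    [0,0,12],
    [0,0,10],
    [0,0,6],
    [0,0,0]
  ],
  "grip": [-0.4,-0.4,-0.4,-0.4,-0.4,-0.4]
}}

```text
time: 12.9
ee_pos: [0.5399, -0.0008, 0.0956]
orientation: [-2.831, -1.352, -0.002]
contact_force: [0.2, 0.1, -0.4]
finger_gap: 0.697
```

```bash
python3 to.py .5403 -.010 .090 .884
```

```text
t 12.9 pos [ 0.5399 -0.0008  0.0956] yaw 0.891 gap 0.697 F [ 0.2  0.1 -0.4] q [ 0.28  0.71 -0.5   1.93  0.55  0.63  0.31]
lin mm [-6.9  6.1  5.5] dr [-0.003 -0.003  0.007]
lin mm after turn [-6.8  6.2  5.6]
```

Emit:
{"method": "move_arm", "body": {
  "dr": [
    [-0.003,-0.003,0.007],
    [0,0,0],
    [0,0,0]
  ],
  "linear": [
    [-7,6,2],
    [0,0,2],
    [0,0,0]
  ],
  "grip": [-0.4,-0.4,-0.4]
}}

```text
time: 13.15
ee_pos: [0.5401, -0.0091, 0.091]
orientation: [-2.838, -1.346, 0.001]
contact_force: [-0.2, 0.4, -0.1]
finger_gap: 0.701
```

```bash
python3 to.py .5403 -.010 .090 .884
```

```text
t 13.15 pos [ 0.5401 -0.0091  0.091 ] yaw 0.886 gap 0.701 F [-0.2  0.4 -0.1] q [ 0.28  0.72 -0.49  1.94  0.56  0.62  0.32]
lin mm [-0.6  0.7  1. ] dr [-0.001  0.     0.002]
lin mm after turn [-0.6  0.7  1. ]
```

Close on the fin.

Emit:
{"method": "move_arm", "body": {
  "dr": [
    [0,0,0],
    [0,0,0],
    [0,0,0],
    [0,0,0],
    [0,0,0],
    [0,0,0],
    [0,0,0],
    [0,0,0]
  ],
  "linear": [
    [-0.6,0.7,0],
    [0,0,0],
    [0,0,0],
    [0,0,0],
    [0,0,0],
    [0,0,0],
    [0,0,0],
    [0,0,0]
  ],
  "grip": [-0.2,0.1,0.4,0.6,0.8,1,1,1]
}}

```text
time: 13.82
ee_pos: [0.5417, -0.0104, 0.0925]
orientation: [2.839, 1.345, 0.004]
contact_force: [0.1, 0.2, -0.4]
finger_gap: 0.125
```

```bash
python3 to.py .5403 -.010 .090 .105
```

```text
t 13.82 pos [ 0.5417 -0.0104  0.0925] yaw 0.885 gap 0.125 F [ 0.1  0.2 -0.4] q [ 0.29  0.72 -0.49  1.93  0.56  0.62  0.32]
lin mm [-0.5 -1.3  2.5] dr [ 0.001 -0.003  0.78 ]
lin mm after turn [-1.3 -0.6  2.5]
```

Emit:
{"method": "move_arm", "body": {
  "dr": [
    [0,0,0.05],
    [0,0,0.08],
    [0,0,0.08],
    [0,0,0.08],
    [0,0,0.08],
    [0,0,0.08],
    [0,0,0.08],
    [0,0,0]
  ],
  "linear": [
    [0,0,0],
    [0,0,0],
    [0,0,0],
    [0,0,0],
    [0,0,0],
    [0,0,0],
    [0,0,0],
    [0,0,0]
  ],
  "grip": [1,1,1,1,1,1,1,1]
}}

```text
time: 14.48
ee_pos: [0.5409, -0.011, 0.0925]
orientation: [3.098, 0.518, 0.002]
contact_force: [1.2, 0.8, -1.5]
finger_gap: 0.13
```

```bash
python3 to.py .541 -.010 .092 .105; python3 -c "
from cell import robot
print(robot.get_obs()['moment'].round(2))"
```

```text
t 14.48 pos [ 0.5409 -0.011   0.0925] yaw 0.331 gap 0.13 F [ 1.2  0.8 -1.5] q [ 0.19  0.69 -0.34  1.94  0.4   0.58 -0.09]
lin mm [ 0.4 -0.9  0.5] dr [ 0.001 -0.001  0.226]
lin mm after turn [ 0.2 -1.   0.5]
[-0.07 -0.04 -0.08]
```

Emit:
{"method": "move_arm", "body": {
  "dr": [
    [0,0,0.06],
    [0,0,0.06],
    [0,0,0.06],
    [0,0,0.05],
    [0,0,0.03],
    [0,0,0.03]
  ],
  "linear": [
    [0,-1,0],
    [0,0,0],
    [0,0,0],
    [0,0,0],
    [0,0,0],
    [0,0,0]
  ],
  "grip": [1,1,1,1,1,1]
}}

```text
time: 14.98
ee_pos: [0.5406, -0.011, 0.0926]
orientation: [3.138, 0.075, 0.002]
contact_force: [-0.2, -0.2, -0.1]
finger_gap: 0.129
```

```bash
python3 to.py .541 -.010 .092 .105; python3 -c "
from cell import robot
print(robot.get_obs()['moment'].round(2))"
```

```text
t 14.98 pos [ 0.5406 -0.011   0.0926] yaw 0.048 gap 0.129 F [-0.2 -0.2 -0.1] q [ 0.14  0.68 -0.26  1.94  0.32  0.56 -0.29]
lin mm [ 0.5 -1.   0.6] dr [ 0.003 -0.001 -0.057]
lin mm after turn [ 0.5 -1.   0.6]
[-0.16  0.08  1.6 ]
```

Emit:
{"method": "move_arm", "body": {
  "dr": [
    [0,0,0.04],
    [0,0,0.03],
    [0,0,0]
  ],
  "linear": [
    [0,0,0],
    [0,0,0],
    [0,0,0]
  ],
  "grip": [1,1,1]
}}

```text
time: 15.23
ee_pos: [0.5405, -0.011, 0.0927]
orientation: [3.135, -0.004, 0.003]
contact_force: [1.1, -1.7, -0.3]
finger_gap: 0.129
```

```bash
python3 to.py .541 -.010 .092 .105; python3 -c "
from cell import robot
print(robot.get_obs()['moment'].round(2))"
```

```text
t 15.23 pos [ 0.5405 -0.011   0.0927] yaw -0.003 gap 0.129 F [ 1.1 -1.7 -0.3] q [ 0.12  0.68 -0.24  1.94  0.31  0.55 -0.33]
lin mm [ 0.5 -1.   0.7] dr [ 0.007 -0.001 -0.108]
lin mm after turn [ 0.6 -1.   0.7]
[-0.28 -0.    2.44]
```

Emit:
{"method": "move_arm", "body": {
  "dr": [
    [0,0,0],
    [0,0,0],
    [0,0,0],
    [0,0,0],
    [0,0,0],
    [0,0,0],
    [0,0,-0.01],
    [0,0,0],
    [0,0,0],
    [0,0,0],
    [0,0,0]
  ],
  "linear": [
    [0,0,0],
    [0,0,0],
    [0,0,0],
    [0,0,0],
    [0,0,0],
    [0,0,-8],
    [0,0,-12],
    [0,0,-15],
    [0,0,-15],
    [0,0,-15],
    [0,0,0]
  ],
  "grip": [0.6,0.3,0.0,-0.2,-0.4,-0.4,-0.4,-0.4,-0.4,-0.4,-0.4]
}}

```text
time: 16.15
ee_pos: [0.5398, -0.011, 0.1621]
orientation: [3.14, -0.022, -0.002]
contact_force: [-0.3, 0.4, 0.4]
finger_gap: 0.7
```

```bash
python3 to.py .5172 .212 .185 .105; python3 - <<'E'
from look import *
a=snap('side','s8.png');b=snap('top','t8.png')
c=np.hstack([cv2.resize(a[140:240,240:340],None,fx=4,fy=4),cv2.resize(b[160:260,190:290],None,fx=4,fy=4)])
cv2.imwrite('pics/c8.png',c[:,:,::-1])
E
```

```text
t 16.15 pos [ 0.5398 -0.011   0.1621] yaw -0.014 gap 0.7 F [-0.3  0.4  0.4] q [ 0.16  0.58 -0.29  1.89  0.25  0.71 -0.29]
lin mm [ -25.8 -222.6  -23.3] dr [ 0.002  0.001 -0.119]
lin mm after turn [   0.9 -224.1  -22.9]
```

View pics/c8.png

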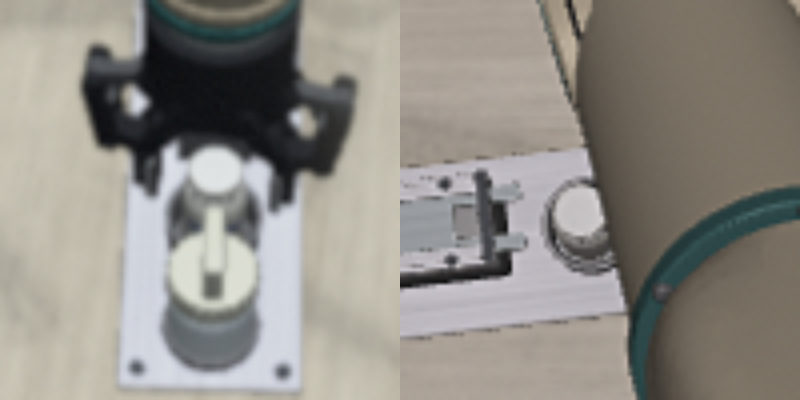

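Emit:
{"method": "move_arm", "body": {
  "dr": [
    [0,0,-0.06],
    [0,0,-0.06],
    [0,0,0],
    [0,0,0],
    [0,0,0],
    [0,0,0],
    [0,0,0],
    [0,0,0],
    [0,0,0],
    [0,0,0],
    [0,0,0]
  ],
  "linear": [
    [0,0,-12],
    [0,0,-12],
    [0,0,0],
    [0,-20,0],
    [0,-28,0],
    [0,-30,0],
    [0,-30,0],
    [0,-30,0],
    [0,-28,0],
    [0,-20,0],
    [0,0,0]
  ],
  "grip": [-0.4,-0.4,-0.4,-0.4,-0.4,-0.4,-0.4,-0.4,-0.4,-0.4,-0.4]
}}

```text
time: 17.17
ee_pos: [0.5126, 0.1763, 0.1709]
orientation: [3.134, 0.133, -0.037]
contact_force: [0.1, 0.7, -0.6]
finger_gap: 0.703
```

```bash
python3 to.py .5173 .212 .145 .105
```

```text
t 17.17 pos [0.5126 0.1763 0.1709] yaw 0.085 gap 0.703 F [ 0.1  0.7 -0.6] q [-0.17  0.58 -0.32  1.86  0.25  0.77 -0.54]
lin mm [  8.3 -35.2  25.6] dr [ 0.003  0.024 -0.02 ]
lin mm after turn [  8.4 -35.   25.9]
```

Emit:
{"method": "move_arm", "body": {
  "dr": [
    [0.003,0.024,-0.02],
    [0,0,0],
    [0,0,0],
    [0,0,0],
    [0,0,0]
  ],
  "linear": [
    [4,-15,0],
    [4,-15,0],
    [0,-5,5],
    [0,0,5],
    [0,0,0]
  ],
  "grip": [-0.4,-0.4,-0.4,-0.4,-0.4]
}}

```text
time: 17.58
ee_pos: [0.5141, 0.2106, 0.1539]
orientation: [3.133, 0.158, -0.012]
contact_force: [0.0, -0.1, 0.4]
finger_gap: 0.701
```

```bash
python3 to.py .5173 .212 .145 .105; python3 - <<'E'
from look import *
a=snap('side','s9.png');b=snap('top','t9.png')
c=np.hstack([cv2.resize(a[160:240,255:335],None,fx=5,fy=5),cv2.resize(b[170:250,210:290],None,fx=5,fy=5)])
cv2.imwrite('pics/c9.png',c[:,:,::-1])
c=np.hstack([cv2.resize(a[60:160,240:340],None,fx=4,fy=4),cv2.resize(b[160:260,130:230],None,fx=4,fy=4)])
cv2.imwrite('pics/c9b.png',c[:,:,::-1])
E
```

```text
t 17.58 pos [0.5141 0.2106 0.1539] yaw 0.101 gap 0.701 F [ 0.  -0.1  0.4] q [-0.24  0.61 -0.31  1.85  0.27  0.73 -0.6 ]
lin mm [ 3.4 -1.1  8.9] dr [ 0.004  0.008 -0.004]
lin mm after turn [ 3.3 -1.   8.9]
```

View pics/c9.png

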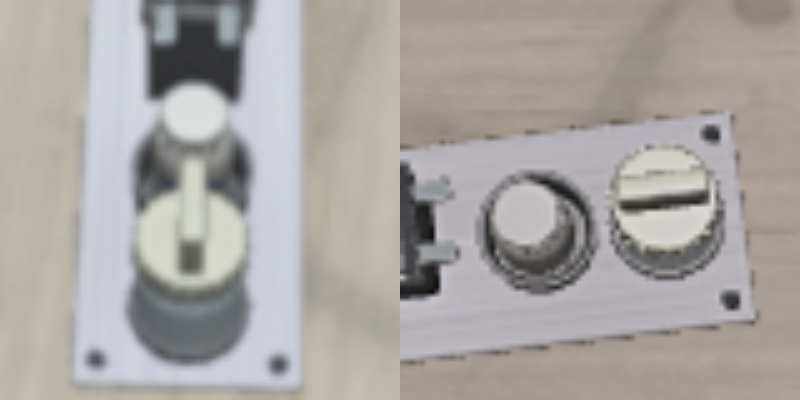

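View pics/c9b.png

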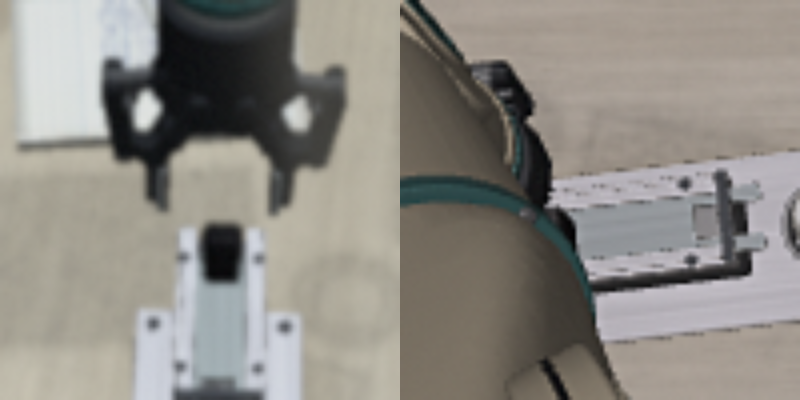

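```bash
python3 -c "
from geo import *
s=lambda c:crop(c,5,(255,160));t=lambda c:crop((c[0]-400,c[1]),5,(210,170))
print('cap',ray('side',s((195,111)),.082),ray('top',t((524,213)),.082))
for n,a,b in(('top',t((620,192)),t((706,184))),('side',s((195,165)),s((192,236)))):
  A=ray(n,a,.117);B=ray(n,b,.117);d=A-B;print((A+B)/2,np.hypot(*d[:2]),np.arctan2(-d[0],d[1]))
"
```

```text
cap [0.53373858 0.05860084 0.082     ] [0.53367728 0.05859192 0.082     ]
[ 0.53860449 -0.01005782  0.117     ] 0.04074498992718814 0.08122710932540232
[ 0.54116361 -0.01132383  0.117     ] 0.03717424794601914 0.08927547566287573
```

Emit:
{"method": "move_arm", "body": {
  "dr": [
    [0.004,0.008,-0.004],
    [0,0,0],
    [0,0,0],
    [0,0,0],
    [0,0,0],
    [0,0,0]
  ],
  "linear": [
    [3.5,-1,5],
    [0,0,9],
    [0,0,9],
    [0,0,9],
    [0,0,6],
    [0,0,0]
  ],
  "grip": [-0.4,-0.4,-0.4,-0.4,-0.4,-0.4]
}}

```text
time: 18.18
ee_pos: [0.5192, 0.2071, 0.1125]
orientation: [3.136, 0.154, 0.003]
contact_force: [0.6, -0.3, 0.5]
finger_gap: 0.697
```

```bash
python3 to.py .5173 .212 .110 .105
```

```text
t 18.18 pos [0.5192 0.2071 0.1125] yaw 0.098 gap 0.697 F [ 0.6 -0.3  0.5] q [-0.25  0.67 -0.28  1.88  0.3   0.63 -0.62]
lin mm [-1.4 -5.1  2.5] dr [ 0.002 -0.002 -0.007]
lin mm after turn [-1.3 -5.1  2.5]
```

Emit:
{"method": "move_arm", "body": {
  "dr": [
    [0,0,-0.007],
    [0,0,0],
    [0,0,0],
    [0,0,0],
    [0,0,0],
    [0,0,0],
    [0,0,0],
    [0,0,0]
  ],
  "linear": [
    [-1.5,-5,2],
    [0,0,0],
    [0,0,0],
    [0,0,0],
    [0,0,0],
    [0,0,0],
    [0,0,0],
    [0,0,0]
  ],
  "grip": [-0.4,-0.2,0.1,0.4,0.6,0.8,0.8,0.8]
}}

```text
time: 18.85
ee_pos: [0.5171, 0.2129, 0.11]
orientation: [3.136, 0.166, 0.003]
contact_force: [0.7, 0.5, -3.3]
finger_gap: 0.263
```

```bash
python3 to.py .5265 .1246 .110 .105; python3 - <<'E'
from look import *
a=snap('side','s10.png')
cv2.imwrite('pics/c10.png',cv2.resize(a[60:160,240:340],None,fx=4,fy=4)[:,:,::-1])
E
```

```text
t 18.85 pos [0.5171 0.2129 0.11  ] yaw 0.106 gap 0.263 F [ 0.7  0.5 -3.3] q [-0.26  0.68 -0.28  1.88  0.3   0.63 -0.62]
lin mm [-0.  88.8  0.2] dr [ 0.002 -0.002  0.001]
lin mm after turn [ 0.1 88.8 -0. ]
```

View pics/c10.png

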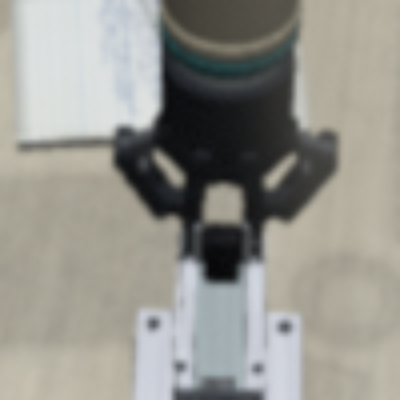

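Emit:
{"method": "move_arm", "body": {
  "dr": [
    [0,0,0],
    [0,0,0],
    [0,0,0],
    [0,0,0],
    [0,0,0]
  ],
  "linear": [
    [0,5,0],
    [0,8,0],
    [0,8,0],
    [0,8,0],
    [0,0,0]
  ],
  "grip": [0.8,0.8,0.8,0.8,0.8]
}}

```text
time: 19.32
ee_pos: [0.5201, 0.1846, 0.11]
orientation: [-3.134, -0.167, -0.004]
contact_force: [1.4, -0.8, -3.0]
finger_gap: 0.264
```

```bash
python3 to.py .5265 .1246 .110 .105
```

```text
t 19.32 pos [0.5201 0.1846 0.11  ] yaw 0.107 gap 0.264 F [ 1.4 -0.8 -3. ] q [-0.2   0.67 -0.29  1.9   0.31  0.61 -0.58]
lin mm [ 0.  60.4 -0.2] dr [-0.003 -0.002  0.002]
lin mm after turn [ 0.1 60.4 -0. ]
```

Moves freely. Continue.

Emit:
{"method": "move_arm", "body": {
  "dr": [
    [0,0,0],
    [0,0,0],
    [0,0,0],
    [0,0,0],
    [0,0,0],
    [0,0,0],
    [0,0,0]
  ],
  "linear": [
    [0,8,0],
    [0,8,0],
    [0,8,0],
    [0,8,0],
    [0,8,0],
    [0,6,0],
    [0,0,0]
  ],
  "grip": [0.8,0.8,0.8,0.8,0.8,0.8,0.8]
}}

```text
time: 19.9
ee_pos: [0.5255, 0.1334, 0.11]
orientation: [-3.134, -0.166, -0.004]
contact_force: [1.4, 2.6, -2.1]
finger_gap: 0.263
```

```bash
python3 to.py .5265 .1246 .110 .105
```

```text
t 19.9 pos [0.5255 0.1334 0.11  ] yaw 0.106 gap 0.263 F [ 1.4  2.6 -2.1] q [-0.1   0.66 -0.3   1.93  0.32  0.6  -0.5 ]
lin mm [ 0.1  8.8 -0. ] dr [-0.003 -0.003  0.001]
lin mm after turn [0.1 8.8 0. ]
```

Emit:
{"method": "move_arm", "body": {
  "dr": [
    [0,0,0],
    [0,0,0],
    [0,0,0],
    [0,0,0]
  ],
  "linear": [
    [0,4,0],
    [0,4,0],
    [0,3,0],
    [0,3,0]
  ],
  "grip": [0.8,0.8,0.8,0.8]
}}

```text
time: 20.23
ee_pos: [0.5269, 0.1192, 0.11]
orientation: [-3.133, -0.168, -0.004]
contact_force: [0.4, 3.5, -3.7]
finger_gap: 0.269
```

```bash
python3 to.py .5265 .1246 .110 .105
```

```text
t 20.23 pos [0.5269 0.1192 0.11  ] yaw 0.107 gap 0.269 F [ 0.4  3.5 -3.7] q [-0.07  0.66 -0.3   1.93  0.32  0.59 -0.48]
lin mm [ 0.2 -5.4  0. ] dr [-0.004 -0.003  0.002]
lin mm after turn [ 0.2 -5.4  0. ]
```

Emit:
{"method": "move_arm", "body": {
  "dr": [
    [0,0,0],
    [0,0,0],
    [0,0,0]
  ],
  "linear": [
    [0,3,0],
    [0,3,0],
    [0,3,0]
  ],
  "grip": [0.8,0.8,0.8]
}}

```text
time: 20.48
ee_pos: [0.5274, 0.1151, 0.1101]
orientation: [-3.125, -0.171, -0.005]
contact_force: [-0.7, 11.1, -4.2]
finger_gap: 0.264
```

```bash
python3 to.py .5265 .1246 .110 .105; python3 - <<'E'
from look import *
a=snap('side','s11.png')
cv2.imwrite('pics/c11.png',cv2.resize(a[110:230,240:360],None,fx=5,fy=5)[:,:,::-1])
E
```

```text
t 20.48 pos [0.5274 0.1151 0.1101] yaw 0.109 gap 0.264 F [-0.7 11.1 -4.2] q [-0.06  0.66 -0.31  1.94  0.32  0.59 -0.46]
lin mm [ 0.2 -9.5  0.2] dr [-0.012 -0.004  0.004]
lin mm after turn [ 0.1 -9.5  0.1]
```

View pics/c11.png

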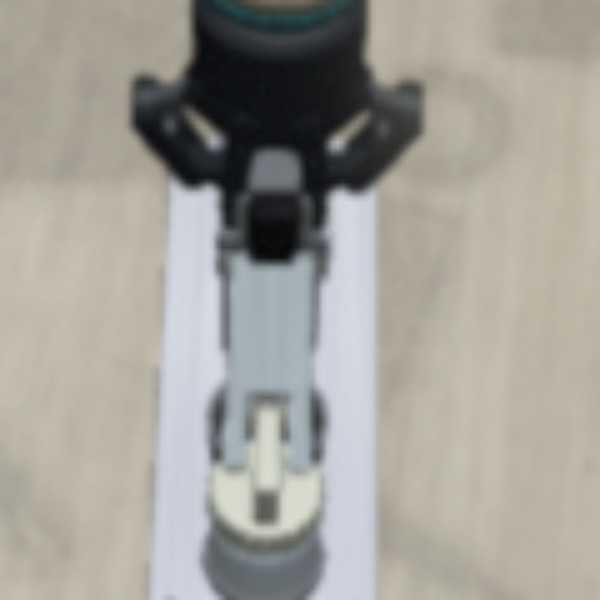

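```bash
python3 -c "
from geo import *
q=[0.5337,0.0558,0.1047]
def W(l):
    c,s=np.cos(q[2]),np.sin(q[2]);return [q[0]+c*l[0]-s*l[1],q[1]+s*l[0]+c*l[1],l[2]]
def inv(w):
    c,s=np.cos(q[2]),np.sin(q[2]);d=[w[0]-q[0],w[1]-q[1]];return np.round([c*d[0]+s*d[1],-s*d[0]+c*d[1]],4)
for l in((-.028,.057,.103),(.028,.057,.103),(0,.0596,.132),(0,.0686,.132),(0,.0506,.132),(0,.0506,.097),(.012,.0506,.097)):
  p=proj('side',W(l));print(l,((p-[240,110]+.5)*5-.5).round(0))
for c in((232,470),(300,470)): print('fork',inv(ray('side',crop(c,5,(240,110)),.091)))
print('tcp',inv([.5274,.1151]), 'start',inv([.5171,.2129]))
"
python3 - <<'E'
import cv2
a=cv2.imread('pics/s11.png')
cv2.imwrite('pics/c11b.png',cv2.resize(a[140:175,275:315],None,fx=15,fy=15,interpolation=cv2.INTER_CUBIC))
b=cv2.imread('pics/side0.png')
cv2.imwrite('pics/c0b.png',cv2.resize(b[105:190,265:325],None,fx=7,fy=7,interpolation=cv2.INTER_CUBIC))
E
```

```text
(-0.028, 0.057, 0.103) [[214. 240.]]
(0.028, 0.057, 0.103) [[331. 243.]]
(0, 0.0596, 0.132) [[274. 201.]]
(0, 0.0686, 0.132) [[274. 186.]]
(0, 0.0506, 0.132) [[274. 217.]]
(0, 0.0506, 0.097) [[272. 260.]]
(0.012, 0.0506, 0.097) [[297. 261.]]
fork [-0.0159 -0.0631]
fork [ 0.0153 -0.0621]
tcp [-0.0001  0.0596] start [-1.00e-04  1.58e-01]
```

View pics/c11b.png

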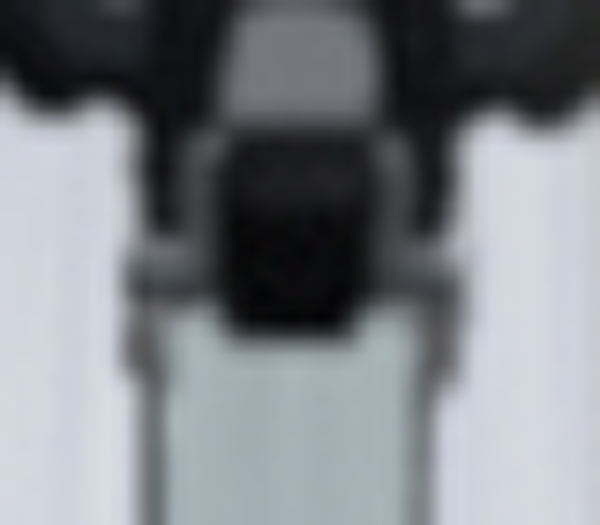

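View pics/c0b.png

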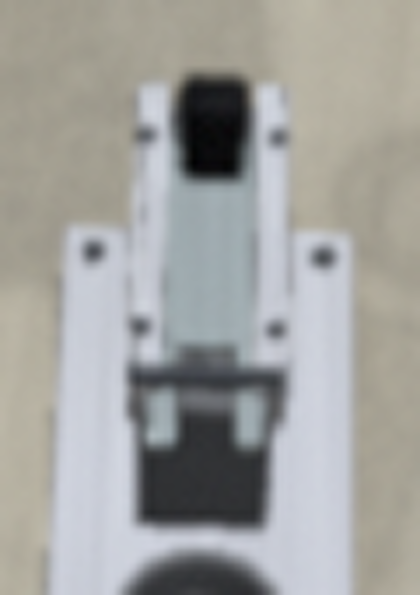

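Emit:
{"method": "move_arm", "body": {
  "dr": [
    [0,0,0],
    [0,0,0],
    [0,0,0]
  ],
  "linear": [
    [0,3,0],
    [0,3,0],
    [0,3,0]
  ],
  "grip": [0.8,0.8,0.8]
}}

```text
time: 20.78
ee_pos: [0.5274, 0.1153, 0.11]
orientation: [-3.113, -0.18, -0.007]
contact_force: [-0.3, 9.2, -3.3]
finger_gap: 0.264
```

```bash
python3 to.py .5265 .1246 .110 .105; python3 -c "
from geo import *
q=[0.5337,0.0558,0.1047]
def inv(w):
    c,s=np.cos(q[2]),np.sin(q[2]);d=[w[0]-q[0],w[1]-q[1]];return np.round([c*d[0]+s*d[1],-s*d[0]+c*d[1]],4)
print('slot base',inv(ray('side',crop((266,394),5,(240,110)),.091)),'fin end',inv(ray('side',crop((268,405),5,(240,110)),.117)))
print('orig fork tip',inv(ray('side',crop((162,444),7,(265,105)),.091)), 'grip front bottom orig',inv(ray('side',crop((213,178),7,(265,105)),.091)),'now',inv(ray('side',crop((290,330),15,(275,140)),.091)))
"
```

```text
t 20.78 pos [0.5274 0.1153 0.11  ] yaw 0.115 gap 0.264 F [-0.3  9.2 -3.3] q [-0.04  0.66 -0.32  1.94  0.31  0.58 -0.45]
lin mm [ 0.2 -9.3  0.2] dr [-0.023 -0.006  0.01 ]
lin mm after turn [ 0.1 -9.3  0. ]
slot base [-0.0012 -0.0214] fin end [-0.0003 -0.0437]
orig fork tip [-0.0146  0.0358] grip front bottom orig [0.0006 0.1514] now [-0.0003  0.0551]
```

```bash
python3 - <<'E'
from look import *
a=snap('side','s12.png')
c=np.hstack([cv2.resize(a[180:220,270:310],None,fx=10,fy=10,interpolation=cv2.INTER_CUBIC),cv2.resize(a[135:175,275:315],None,fx=10,fy=10,interpolation=cv2.INTER_CUBIC)])
cv2.imwrite('pics/c12.png',c[:,:,::-1])
E
```

```text
(no output)
```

View pics/c12.png

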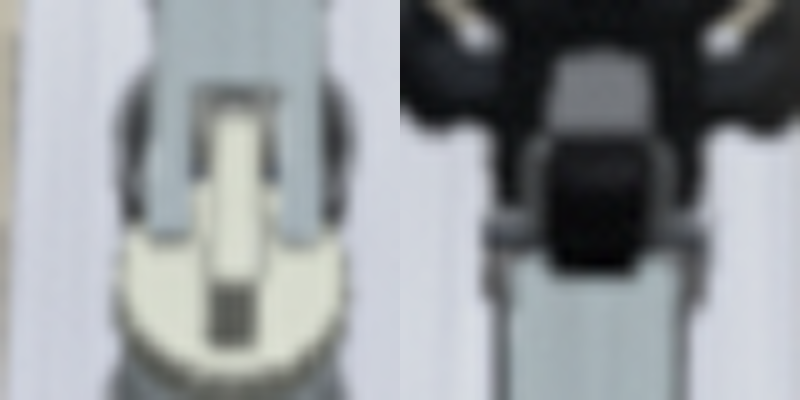

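Emit:
{"method": "move_arm", "body": {
  "dr": [
    [-0.023,-0.006,0.01],
    [0,0,0]
  ],
  "linear": [
    [0,6,0],
    [0,7,0]
  ],
  "grip": [0.8,0.8]
}}

```text
time: 21.0
ee_pos: [0.5274, 0.1151, 0.1101]
orientation: [-3.12, -0.177, -0.002]
contact_force: [-3.3, 17.3, -6.2]
finger_gap: 0.264
```

```bash
python3 to.py .5265 .1246 .110 .105
```

```text
t 21.0 pos [0.5274 0.1151 0.1101] yaw 0.113 gap 0.264 F [-3.3 17.3 -6.2] q [-0.05  0.66 -0.31  1.93  0.32  0.59 -0.45]
lin mm [ 0.2 -9.5  0.2] dr [-0.016 -0.002  0.008]
lin mm after turn [ 0.1 -9.5  0.1]
```

Emit:
{"method": "move_arm", "body": {
  "dr": [
    [-0.016,-0.002,0.008],
    [0,0,0],
    [0,0,0],
    [0,0,0],
    [0,0,0],
    [0,0,0],
    [0,0,0],
    [0,0,0],
    [0,0,0],
    [0,0,0]
  ],
  "linear": [
    [0,0,0],
    [0,0,0],
    [0,0,0],
    [0,0,0],
    [0,0,0],
    [0,0,-10],
    [0,0,-12],
    [0,0,-12],
    [0,0,-6],
    [0,0,0]
  ],
  "grip": [0.8,0.3,0.1,-0.1,-0.3,-0.3,-0.3,-0.3,-0.3,-0.3]
}}

```text
time: 21.83
ee_pos: [0.5275, 0.1092, 0.1541]
orientation: [3.131, 0.162, -0.001]
contact_force: [0.2, 1.6, 0.7]
finger_gap: 0.645
```

```bash
python3 to.py .523 .165 .150 .105; python3 - <<'E'
from look import *
a=snap('side','s13.png')
c=cv2.resize(a[130:220,260:330],None,fx=6,fy=6,interpolation=cv2.INTER_CUBIC)
cv2.imwrite('pics/c13.png',c[:,:,::-1])
E
```

```text
t 21.83 pos [0.5275 0.1092 0.1541] yaw 0.104 gap 0.645 F [0.2 1.6 0.7] q [-0.04  0.59 -0.33  1.9   0.29  0.7  -0.44]
lin mm [  1.3 -56.    3.8] dr [ 0.006  0.001 -0.001]
lin mm after turn [  1.3 -56.    4.1]
```

View pics/c13.png

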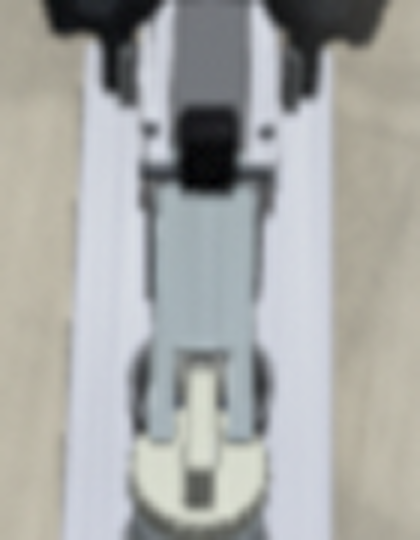

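Emit:
{"method": "move_arm", "body": {
  "dr": [
    [0.006,0,0],
    [0,0,0],
    [0,0,0],
    [0,0,0],
    [0,0,0],
    [0,0,0],
    [0,0,0],
    [0,0,0],
    [0,0,0],
    [0,0,0]
  ],
  "linear": [
    [0,0,0],
    [0.5,-16,0],
    [0.5,-22,0],
    [0.5,-16,0],
    [0,0,0],
    [0,0,0],
    [0,0,10],
    [0,0,12],
    [0,0,12],
    [0,0,0]
  ],
  "grip": [0,0.5,1,1,1,1,1,1,1,1]
}}

```text
time: 22.72
ee_pos: [0.5221, 0.1556, 0.1138]
orientation: [3.133, 0.149, -0.011]
contact_force: [-0.9, -0.5, 0.1]
finger_gap: -0.0
```

```bash
python3 to.py .5255 .135 .115 .105
```

```text
t 22.72 pos [0.5221 0.1556 0.1138] yaw 0.095 gap -0.0 F [-0.9 -0.5  0.1] q [-0.15  0.66 -0.29  1.91  0.31  0.63 -0.55]
lin mm [ 1.4 20.8 -1.1] dr [ 0.005  0.007 -0.01 ]
lin mm after turn [ 1.2 20.8 -1.2]
```

Emit:
{"method": "move_arm", "body": {
  "dr": [
    [0.005,0.007,-0.01],
    [0,0,0],
    [0,0,0],
    [0,0,0],
    [0,0,0],
    [0,0,0]
  ],
  "linear": [
    [1,6,0],
    [0,7,0],
    [0,5,0],
    [0,5,0],
    [0,6,0],
    [0,8,0]
  ],
  "grip": [1,1,1,1,1,1]
}}

```text
time: 23.22
ee_pos: [0.5245, 0.1348, 0.1132]
orientation: [-3.107, -0.176, -0.003]
contact_force: [-3.1, 20.8, -8.0]
finger_gap: 0.002
```

```bash
python3 to.py .5255 .135 .115 .105; python3 - <<'E'
from look import *
a=snap('side','s14.png')
c=cv2.resize(a[130:220,260:330],None,fx=6,fy=6,interpolation=cv2.INTER_CUBIC)
cv2.imwrite('pics/c14.png',c[:,:,::-1])
E
```

```text
t 23.22 pos [0.5245 0.1348 0.1132] yaw 0.113 gap 0.002 F [-3.1 20.8 -8. ] q [-0.07  0.66 -0.33  1.93  0.31  0.59 -0.47]
lin mm [ 1.  -0.2 -1.8] dr [-0.029 -0.004  0.008]
lin mm after turn [ 1.  -0.1 -1.8]
```

View pics/c14.png

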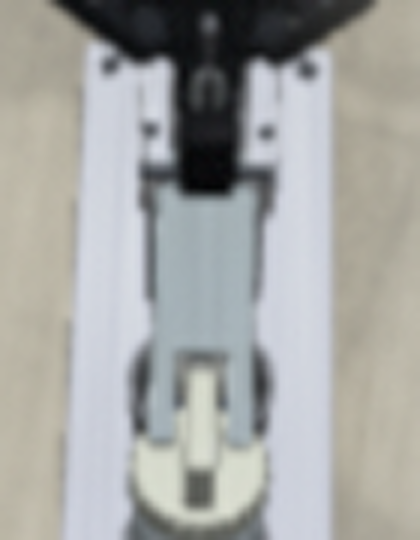

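Emit:
{"method": "move_arm", "body": {
  "dr": [
    [0,0,0],
    [0,0,0],
    [0,0,0],
    [0,0,0],
    [0,0,0],
    [0,0,0],
    [0,0,0],
    [0,0,0],
    [0,0,0],
    [0,0,0],
    [0,0,0]
  ],
  "linear": [
    [0,-8,0],
    [0,-10,0],
    [0,-5,-10],
    [0,0,-20],
    [0,0,-20],
    [0,0,-20],
    [0,-20,-20],
    [0,-30,0],
    [0,-30,0],
    [0,-30,0],
    [0,0,0]
  ],
  "grip": [1,1,1,1,1,1,1,1,1,1,1]
}}

```text
time: 24.18
ee_pos: [0.514, 0.2621, 0.222]
orientation: [-3.111, -0.155, -0.021]
contact_force: [-0.1, 0.9, -0.1]
finger_gap: 0.001
```

```bash
python3 to.py .5255 .135 .115 .105; python3 - <<'E'
from look import *
a=snap('side','s15.png');b=snap('top','t15.png')
c=np.hstack([cv2.resize(a[120:240,245:345],None,fx=4,fy=4,interpolation=cv2.INTER_CUBIC),cv2.resize(b[160:280,195:295],None,fx=4,fy=4,interpolation=cv2.INTER_CUBIC)])
cv2.imwrite('pics/c15.png',c[:,:,::-1])
E
```

```text
t 24.18 pos [0.514  0.2621 0.222 ] yaw 0.1 gap 0.001 F [-0.1  0.9 -0.1] q [-0.26  0.54 -0.38  1.75  0.23  0.86 -0.64]
lin mm [ -2.7 130.3 103.6] dr [-0.026 -0.015 -0.005]
lin mm after turn [ -1.8 127.6 107. ]
```

View pics/c15.png

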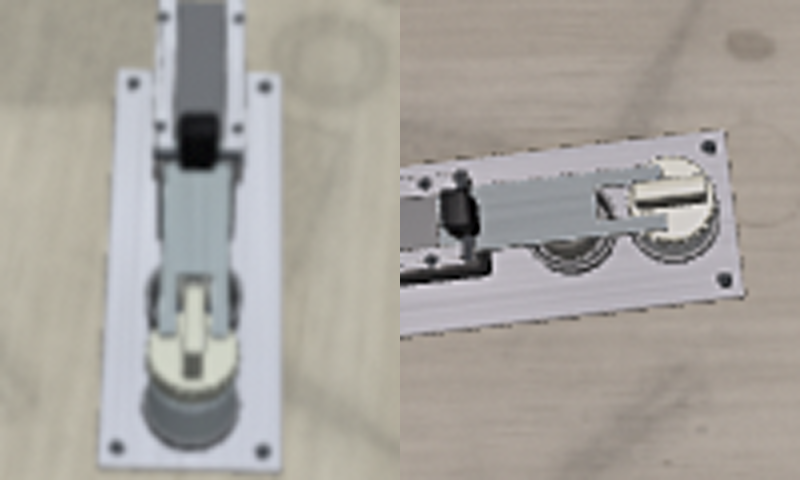

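View pics/t15.png

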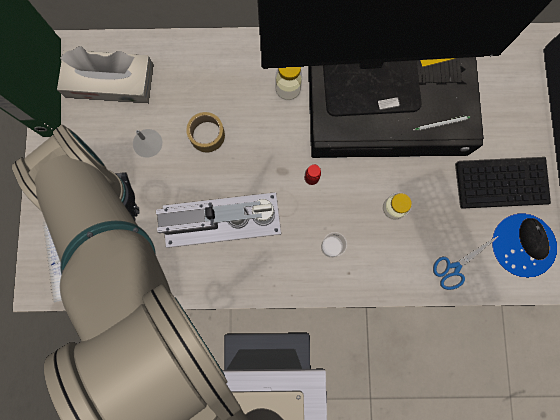

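```bash
python3 -c "
from cell import robot
print(robot.close_job())"
```

```text
the job is handed in; nothing more can be done
None
```

I stood the white bottle in the cup, screwed the lid shut and then pushed the lock home. I handed the job in with the arm clear, at about 24 s of the 54 s allowed.

- **Bottle:** before the lock was moved, both cameras put the cap over the cup's centre at (0.534, 0.059), to within about 3 mm, and upright.
- **Lid:** it started about 0.78 rad open. I turned it clockwise until the wrist moment rose to 2.4 N m with the fin no longer turning. Its fin then measured 0.08–0.09 rad against the carrier's 0.105 rad, which is within what I can read from the pictures.
- **Lock:** the grip travelled about 98 mm, then did not move under a 17 N pull while held or a 21 N push from behind. The forked bar covers the bottle and straddles the fin, with gaps visible on both sides.
- **Bystanders:** in the last top picture the jar, the beaker and the red look-alike look unmoved.

**Checks that disagreed:**
- The 98 mm of travel is less than the full 112 mm. I took this to mean the slide started about 14 mm forward. The resting grip also overlaps the crossbar in the pictures. I judged the end stop by the resistance, because the slide position itself cannot be read.
- During the first descent to the bottle I moved too fast and the tool drifted about 20 mm sideways. I corrected this before gripping, and the bottle was not displaced.

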